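Level the bar shelf and hold its hidden bolt

TASK

Level the small glass shelf on the bar counter: first stand the height gauge on the counter beside the shelf's low free end, its sprung foot resting gently on the glass near that end, and let go of it. Then reach down into the gap behind the bracket, grip the hidden hexagon bolt head and turn it until the shelf is level (the gauge's pointer is on its long line), raising the shelf by the bolt alone and disturbing nothing else. Finish still holding the bolt head so that it cannot turn back while a colleague tightens the nut: do not let go.

Things in the scene. Friction and masses are not known exactly. Their poses are not given: they have to be found in the camera images.
- rack: Fixed steel shelf unit. Origin: on the counter below the bolt's axis, at the rear face of the bolt's bracket; z up, x away from the robot, y left along the shelf. Sizes in mm in this frame. Bracket: upright plate x -6 to 0, y -30 to 30, 135 high. Behind it a gap to x 55, open above and at the -y end, then a steel rail x 55 to 75, y -60 to 360, 85 high.
- pivot (a point): Shelf's pivot pin, rack frame x 0, y 300, z 86 mm, lying along x on a second bracket like the first (x -6 to 0, y 270 to 330, 135 high). The shelf lies in front of the brackets: x -170 to -44, y -50 to 330; its steel lug stands up to z 128 at x -44 to -36, y -8 to 37.
- bolt_head (a point): Dark steel hexagon head, 30 mm across flats, 14 thick, behind the bracket. Origin at its centre: rack frame x 19, y 0, z 105 mm. Axis along rack x; its own y is normal to the pair of flats to grip, from above, fingers in the gap. A collar 38 mm in diameter and 12 thick fills the space to the bracket; 29 mm are free behind.
- bolt (a joint): Bolt's turn about rack x (right-hand: top of the head moves to -y), rad. 0 = low stop, the start; 0.60 = shelf level; 0.95 = end. The flats to grip stand vertical at 0.35; at 0 a gripper on them leans 0.35 rad, its body to +y; at 0.60 it leans 0.25 rad to -y. Nut loose: unless held, the shelf's weight turns the bolt back to 0 with 0.08 to 0.17 N m.
- shelf (a joint): Rise of the shelf about its pivot, rad: 0 = low stop (free end about 9 mm low), 0.031 = level; moves only with the bolt (about 0.052 rad per rad). The shelf is a green glass plate 120 x 380 x 8 mm on a steel frame, its top 100 mm above the counter when level; its free end is the -y end, 50 mm beyond the bolt's axis.
- shelf_end (a point): Point on the glass top, midway between front and rear edge, 30 mm in from the free (-y) end: where the gauge's foot should rest. Rack frame x -110, y -20, z 100 mm when level, 90 mm at the start. Turns with the shelf: its z is vertical when the shelf is level.
- gauge: Loose height gauge, 0.6 kg. Origin: centre of its base's underside, z up. Base 90 (x) x 70 (y) x 22 mm. Column 24 x 24 mm on its centre, 200 high; the black top 50 mm is the grip (hold it near height 178). An arm, height 134 to 150, reaches along the gauge's +x to a sleeve with the sprung foot at x 100; the scale plate there ends at height 212.
- foot (a joint): How far the gauge's foot is pushed up against its light spring (about 1 N), m: 0 = free, 0.015 = pointer on the long line, shelf level; limit 0.03. Height under the foot above the counter = 85 mm + this.
- foot_tip (a point): Centre of the underside of the gauge's foot (disc 22 mm in diameter): gauge frame x 100, y 0, z 85 mm when free.
- spanner: Loose open-ended spanner 200 mm, bystander.
- screwdriver: Loose screwdriver 200 mm, bystander.
- tumbler_a: Upside-down bar glass, 68 mm wide, 100 mm high, origin under its centre, bystander.
- tumbler_b: Another such glass, bystander.
- mug: White mug 76 mm wide, 85 mm high, bystander.
- jar: Closed jar 70 mm wide, 100 mm high, bystander.
- tin: Shallow tin with fixings, 100 x 75 x 32 mm, bystander.

How it is judged:
On the way, in this order (a step that is already met when the one before it is completed fails the run):
1. the gauge stands upright on the counter, let go, its foot on the glass within 50 mm of the point shelf_end (height (world z) of gauge below 0.005 m and angle between gauge's own z axis and vertical below 0.06 rad and contact force between foot and shelf above 0.2 N and horizontal distance between foot_tip and shelf_end below 0.05 m and contact force between the fingers and gauge below 0.2 N and linear speed of gauge below 0.02 m/s), for 0.3 s.
2. the fingers grip the hidden bolt head behind the bracket (contact force between the fingers and bolt above 3 N and x of the grasp point in the frame of rack above 0.003 m), for 0.2 s.
At the end, for the whole second after the job is handed in: Level within 0.007 rad (2 mm at the bolt), at rest, carried only by the bolt, which the fingers grip behind the bracket (over 3 N); gauge standing free and upright on the counter, foot on the glass within 50 mm of shelf_end, reading 15 +- 3.5 mm; robot touching neither shelf nor gauge (all of step 2 and angle between shelf_end's own z axis and vertical below 0.007 rad and velocity of joint bolt between -0.05 and 0.05 rad/s and contact force between each of the arm, the fingers and shelf below 0.5 N and contact force between each of the arm, the fingers and gauge below 0.5 N and height (world z) of gauge below 0.005 m and angle between gauge's own z axis and vertical below 0.06 rad and contact force between foot and shelf above 0.2 N and horizontal distance between foot_tip and shelf_end below 0.05 m and value of joint foot between 0.0115 and 0.0185 m); the arm keeps its last pose, push and grip.
It fails at once if the gauge's foot is jammed onto the glass (over 12 N) (contact force between foot and shelf above 12 N).
It fails at once if the glass shelf is pushed or lifted by the robot itself (over 5 N) (contact force between any of the arm, the fingers and shelf above 5 N).
It fails at once if a bystander is moved by more than 30 mm (distance of any of spanner, screwdriver, tumbler_a, tumbler_b, mug, jar, tin from where it was at the start of the episode above 0.03 m).
It also fails if it takes over 54 s, if anything falls off the work surface, if the arm or the gripper's body presses on something with over 40 N, if the wrist force passes 120 N, or if a joint passes its speed limit or range.

ROBOT

A 6-joint arm with a two-finger parallel gripper is mounted at the origin on the work surface. World frame = base frame: x ahead of the robot, y to its left, z up, the work surface at z = 0. Lengths are in m, angles in rad, forces in N, time in s.
With the tool pointing down it reaches from about 0.35 to 0.875 m from the base axis. Payload 4.2 kg.
Tool frame: the origin (TCP) lies midway between the tips of the shut fingers; the grasp point (between the pads) lies 19 mm behind it; z points along the fingers, x is the direction in which the jaws open and shut, and the axes are right-handed (so a half turn about z gives the same grasp; the last joint's range is limited). The gripper opens to 87 mm and grips with 3 to 60 N. Pads are 19 mm wide; open, the fingers measure 117 mm over their backs; the gripper's body (75 mm by 190 mm) begins 51 mm behind the grasp point.
Start: joints at [0.259, 0.385, 0.008, 0, -1.194, -0.259], TCP at [0.625, 0, 0.223] pointing down, gripper open.
Joint ranges: [-3.14, 3.14], [-1.21, 2.06], [-1.07, 1.41], [-3.16, 2.05], [-2.99, -0.16], [-3.1, 3.1]. Speed limits (rad/s): [2.79, 2.79, 3.14, 3.14, 3.14, 3.14].

INTERFACE

Orientations are given as a unit quaternion [x, y, z, w].
In Python, from plant import env, imaging, models gives the robot as it stands. The module is installed in compiled form; this text tells all that it offers.
- The arm moves only by the tool send_rows, never from a script. Its argument "commands" is a list of rows, each an object of numbers: "rx", "ry", "rz": the turn, a rotation vector about the tool's x, y, z in units of 6 degrees (1.0 is 6 degrees); "x", "y", "z": the shift along the tool's x, y, z in units of 25 mm (1.0 is 25 mm); "jaw": the opening, from 0 (shut) to 1 (fully open). In form: [{"rx": .., "ry": .., "rz": .., "x": .., "y": .., "z": .., "jaw": ..}, ...]. A call has 1 to 5 rows; each row shifts and turns the commanded pose from where the row before left it, along the tool's axes as they then stand; what a row does not reach is not made up. A row lasts 1/12 s, in which the tool goes at most 41.7 mm and 7.16 degrees, less where a joint would pass 70% of its speed; a pose out of reach is approached as far as the arm can. A call is refused whole if a number of a shift passes 1 or a number of a turn 1, either way. A call with a gripper value outside its range is refused whole. The fingers move at their own pace and stop on an object; the grip force is fixed at half the most. Time passes only in rows, so rows that do not move let the fingers close. It gives the time, the measured TCP pose, the force and the opening at its end, in the units of the state.
- env.observe(): the state, without advancing time (a new reading comes with each control period).
- imaging.capture(name): name is "scene" or "side" or "wrist"; returns a dict with "image" (384x512x3 uint8, red, green, blue), "camera_matrix" (3x3 intrinsics, pixels), "R" (3x3) and "t" (3): a world point X has camera coordinates R X + t; the wrist camera has in their place "tool_from_camera" (4x4, takes a point from camera to tool coordinates, whose origin is the TCP and whose axes are the tool frame's). Camera axes: x right, y down, z forward; pixel columns grow to the right and rows downward; lengths in m; the calibration is good to about 2 mm. The wrist camera is an equidistant fisheye: a pixel r from the principal point sees the ray r / f radians off the axis. A picture is of the moment at which its call begins: read the wrist's pose just before it. There is no depth.
- env.job_done(): hands the job in, once; it reports no verdict.
Trained networks look in the newest picture that a camera, given by its name, has taken for a name from the list of things; names that differ only in an ending like _2 or _b are one class to them, and where a whole thing is asked for, a point or a joint stands for the part that bears it (a point fixed in the world has none). Each returns a list of dicts, best first, with "p" (0 to 1); they miss things now and then, are a little off and sometimes report something else, mostly with a low value. They report only what shows in the picture. A call takes as long as a camera call.
- models.look_for(target, camera): "pixel" ([column, row] in pixels, amid what is visible of it).
- models.cut_out(target, camera): "pixels" (384x512 bool, what is visible of it) and "pixel" ([column, row] in pixels, amid what is visible of it).
- models.mark_of(target, camera): "pixel" ([column, row] in pixels: a listed point, or the origin of a listed thing).
The state is a dict: "time_s": time; "q": joint angles; "joint_vel": joint speeds; "joint_torque": joint torques, N m; "ee_pos": TCP position; "orientation": TCP orientation; "force": force on the tool from outside, world axes, zero at the start; "wrist_torque": the same for the moment, N m; "grip_width": finger opening in m.
Only numpy, scipy, OpenCV 4.12 (cv2) and the standard library are available. Lean on these libraries where they do the work, as an engineer would, in place of code of your own. Each camera call takes 0.05 s, during which the arm holds its last target.

## Working session

There is one attempt and no reset: what is moved stays moved. The work goes in short steps, Python scripts to look and compute and a tool call to move; the robot and the scene stay as the last step left them, time stands still between calls to the robot, and variables do not carry over. Pictures are saved under pics/ and viewed, and the job is handed in when it is done.

Besides the shell and the picture viewer there is one more tool, called after "Call:" as a command line: name --argument value ..., lists and objects as JSON in quotes. send_rows: Moves the arm, as the interface text tells. Its arguments: {"type":"object","properties":{"commands":{"type":"array","items":{"type":"object","properties":{"rx":{"type":"number"},"ry":{"type":"number"},"rz":{"type":"number"},"x":{"type":"number"},"y":{"type":"number"},"z":{"type":"number"},"jaw":{"type":"number"}}}}},"required":["commands"]}

```bash
mkdir -p pics; ls
cat > h.py <<'E'
import numpy as np,cv2
from plant import env,imaging,models
from scipy.spatial.transform import Rotation as Ro
def snap(n,fn):
    s=env.observe(); c=imaging.capture(n)
    cv2.imwrite('pics/'+fn,c['image'][:,:,::-1]); 
    return s,c
def proj(c,X):
    X=np.atleast_2d(X); p=(c['R']@X.T).T+np.array(c['t']); p=p@np.array(c['camera_matrix']).T
    return p[:,:2]/p[:,2:]
def ray(c,px):
    K=np.array(c['camera_matrix']);R=np.array(c['R']);t=np.array(c['t'])
    d=R.T@np.linalg.solve(K,[px[0],px[1],1]); return -R.T@t,d/np.linalg.norm(d)
def onz(c,px,z):
    o,d=ray(c,px); return o+d*(z-o[2])/d[2]
def tri(rs):
    A=np.zeros((3,3));b=np.zeros(3)
    for o,d in rs:
        P=np.eye(3)-np.outer(d,d);A+=P;b+=P@o
    X=np.linalg.solve(A,b)
    return X,[np.linalg.norm((np.eye(3)-np.outer(d,d))@(X-o)) for o,d in rs]
def wray(s,c,px):
    K=np.array(c['camera_matrix']);f=K[0,0];v=np.array([px[0]-K[0,2],px[1]-K[1,2]]);r=np.hypot(*v);th=r/f
    d=np.array([*(np.sin(th)*v/max(r,1e-9)),np.cos(th)])
    T=np.array(c['tool_from_camera']);R=Ro.from_quat(s['orientation']).as_matrix()
    return R@T[:3,3]+np.array(s['ee_pos']),R@T[:3,:3]@d
def wproj(s,c,X):
    K=np.array(c['camera_matrix']);T=np.array(c['tool_from_camera']);R=Ro.from_quat(s['orientation']).as_matrix()
    p=T[:3,:3].T@(R.T@(np.array(X)-s['ee_pos'])-T[:3,3]); rr=np.hypot(p[0],p[1]);th=np.arctan2(rr,p[2])
    return K[:2,2]+K[0,0]*th*p[:2]/rr
E
python3 - <<'E'
from h import *
names=['rack','pivot','bolt_head','shelf','shelf_end','gauge','foot_tip','spanner','screwdriver','tumbler_a','mug','jar','tin']
for n in ['scene','side','wrist']:
    s,c=snap(n,n+'0.png')
    print(n,np.round(c['camera_matrix'],1).tolist())
    if n!='wrist': print(np.round(c['R'],3).tolist(),np.round(c['t'],3))
    else: print(np.round(c['tool_from_camera'],3).tolist())
    for t in names:
        try: m=models.mark_of(t,n)
        except Exception as e: print(t,e);continue
        print(t,[(np.round(k['pixel'],1).tolist(),round(float(k['p']),2)) for k in m[:3]])
print(env.observe())
E
```

```text
pics
scene [[404.2, 0.0, 260.1], [0.0, 404.2, 192.5], [0.0, 0.0, 1.0]]
[[-0.784, 0.621, 0.015], [0.519, 0.668, -0.533], [-0.341, -0.41, -0.846]] [ 0.464 -0.187  1.495]
rack [([271.0, 239.0], 0.77)]
pivot [([338.4, 304.0], 0.91)]
bolt_head [([266.1, 225.1], 0.69)]
shelf it knows: bolt_head, foot_tip, gauge, jar, mug, pivot, rack, screwdriver, shelf_end, spanner, tin, tumbler
shelf_end [([292.9, 203.2], 0.82), ([200.3, 137.4], 0.48)]
gauge [([229.3, 149.2], 0.59)]
foot_tip [([199.0, 138.0], 0.57)]
spanner [([292.6, 176.4], 0.47)]
screwdriver [([369.6, 233.4], 0.8)]
tumbler_a [([190.7, 199.0], 0.92), ([175.5, 169.2], 0.72)]
mug []
jar [([209.6, 246.9], 0.95), ([366.5, 232.3], 0.65)]
tin [([180.5, 134.2], 0.96)]
side [[364.3, 0.0, 253.7], [0.0, 364.3, 190.4], [0.0, 0.0, 1.0]]
[[0.886, -0.462, -0.021], [-0.298, -0.535, -0.79], [0.354, 0.707, -0.612]] [-0.496  0.197  1.01 ]
rack [([253.7, 190.0], 0.85)]
pivot [([217.7, 130.6], 0.65)]
bolt_head [([255.4, 163.9], 0.71)]
shelf it knows: bolt_head, foot_tip, gauge, jar, mug, pivot, rack, screwdriver, shelf_end, spanner, tin, tumbler
shelf_end 
[... 948 characters left out ...]
]
{'time_s': 1.95, 'q': array([ 2.58564678e-01,  3.84667397e-01,  7.87627507e-03,  1.27417027e-05,
       -1.19401013e+00, -2.58605872e-01]), 'joint_vel': array([-0.00202012, -0.00019219,  0.00016031, -0.00070069,  0.0006671 ,
        0.00148087]), 'joint_torque': array([-8.19290599e-04, -3.90462399e+01,  1.87624133e+01,  4.22456324e+00,
        1.54719281e-02, -1.91355753e-05]), 'ee_pos': array([ 6.24965450e-01, -4.35545427e-06,  2.22562363e-01]), 'orientation': array([ 1.82526221e-05,  1.00000000e+00, -6.35624433e-06, -8.64147912e-07]), 'force': array([ 0.27161929, -0.04096801,  0.34907187]), 'wrist_torque': array([ 0.03695347,  0.05444733, -0.02518037]), 'grip_width': 0.08705340136825329}
```

Run:
```python
import cv2
for n in ['scene','side','wrist']:
    i=cv2.imread(f'pics/{n}0.png'); cv2.imwrite(f'pics/{n}0b.png',cv2.resize(i,(800,600),interpolation=cv2.INTER_CUBIC))
i=cv2.imread('pics/side0.png')[110:335,130:430];cv2.imwrite('pics/side0c.png',cv2.resize(i,(800,600),interpolation=cv2.INTER_CUBIC))
i=cv2.imread('pics/scene0.png')[100:325,130:430];cv2.imwrite('pics/scene0c.png',cv2.resize(i,(800,600),interpolation=cv2.INTER_CUBIC))
```

```text
(no output)
```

View pics/scene0c.png

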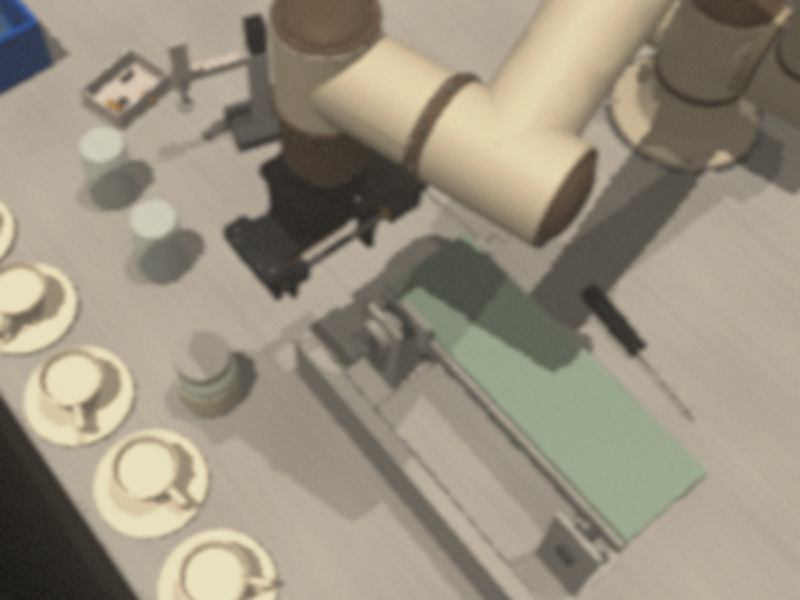

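View pics/side0c.png

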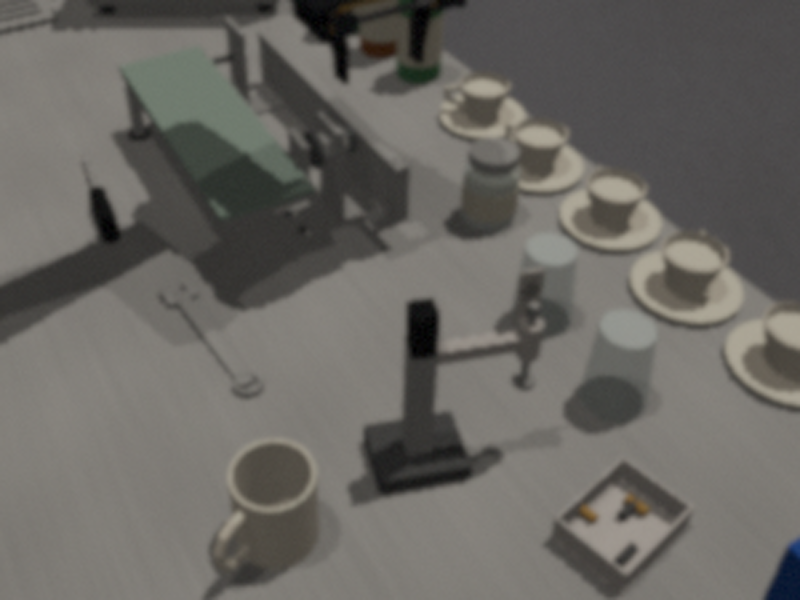

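View pics/wrist0b.png

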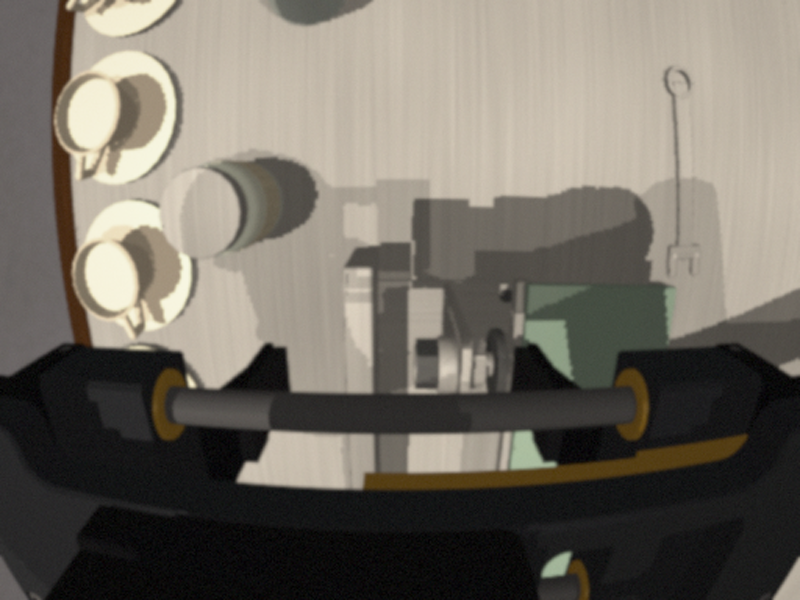

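View pics/scene0b.png

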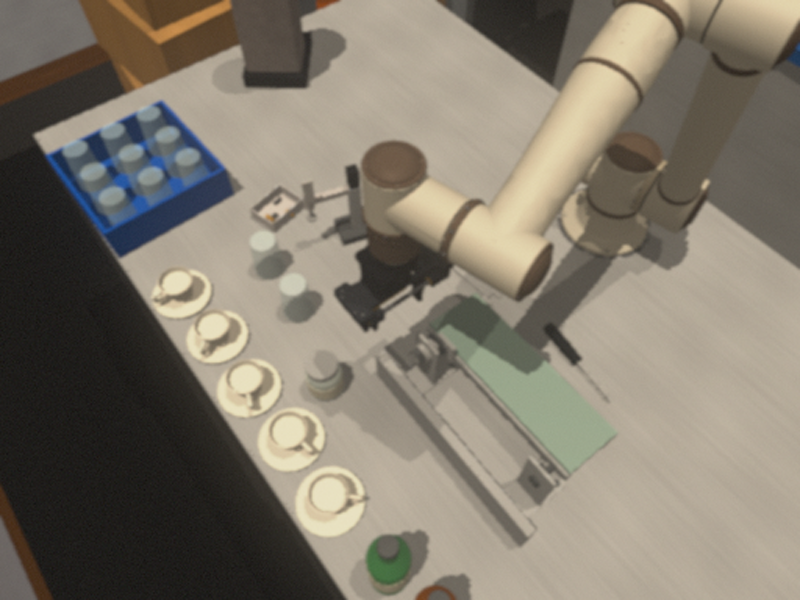

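Run:
```python
from h import *
from scipy.optimize import least_squares
S,cs=snap('scene','s1.png');_,cd=snap('side','d1.png');w,cw=snap('wrist','w1.png')
import pickle;pickle.dump((cs,cd,cw,w),open('c0.pkl','wb'))
P={'rack':[0,0,0],'pivot':[0,.3,.086],'bolt':[.019,0,.105],'se':[-.11,-.02,.090]}
ob=[(cs,'rack',(271,239)),(cs,'pivot',(338.4,304)),(cs,'bolt',(266.1,225.1)),(cs,'se',(292.9,203.2)),
(cd,'rack',(253.7,190)),(cd,'pivot',(217.7,130.6)),(cd,'bolt',(255.4,163.9)),(cd,'se',(221.7,179.3)),
(cw,'rack',(282.1,198.8)),(cw,'bolt',(272.9,232.3)),(cw,'se',(386,208.5))]
def T(p,X): c,s=np.cos(p[2]),np.sin(p[2]);X=np.array(X);return np.array([c*X[0]-s*X[1]+p[0],s*X[0]+c*X[1]+p[1],X[2]])
def res(p):
    r=[]
    for c,n,px in ob:
        X=T(p,P[n]); q=wproj(w,c,X) if c is cw else proj(c,X)[0]
        r+=list(q-np.array(px))
    return np.array(r)
f=least_squares(res,[.65,-.05,0],loss='soft_l1');print('rack',f.x);print(np.round(res(f.x).reshape(-1,2),1).tolist())
print('bolt',T(f.x,P['bolt']),'se',T(f.x,P['se']))
print('tri bolt',tri([ray(cs,(266.1,225.1)),ray(cd,(255.4,163.9)),wray(w,cw,(272.9,232.3))]))
# gauge
G={'o':[0,0,0],'ft':[.1,0,.085]}
go=[(cs,'o',(229.3,149.2)),(cs,'ft',(199,138)),(cd,'o',(285.2,279.3)),(cd,'ft',(325.9,254.2))]
def rg(p): return np.concatenate([proj(c,T(p,G[n]))[0]-px for c,n,px in go])
for y0 in(-1.5,0,1.5):
  g=least_squares(rg,[.5,-.3,y0],loss='soft_l1');print('gauge',g.x,g.cost,np.round(g.fun,1))
g=g.x
for n,px in {'spanner':(208.5,235),'screwdriver':(165.1,187.4),'tumA':(332.9,230),'tumB':(356.6,260.4),'mug':(235.5,307.8),'jar':(310.1,192.9),'tin':(358.5,310.3)}.items(): print(n,onz(cd,px,0))
# overlays
for nm,c in(('scene',cs),('side',cd)):
    i=c['image'][:,:,::-1].copy();i=cv2.resize(i,None,fx=4,fy=4,interpolation=cv2.INTER_CUBIC)
    def ln(pp,b,col):
        for k in range(len(b)):
            a=[proj(c,T(pp,b[k]))[0]*4+1.5,proj(c,T(pp,b[(k+1)%len(b)]))[0]*4+1.5];cv2.line(i,tuple(int(v) for v in a[0]),tuple(int(v) for v in a[1]),col,1)
    def box(pp,x0,x1,y0,y1,z,col): ln(pp,[[x0,y0,z],[x1,y0,z],[x1,y1,z],[x0,y1,z]],col)
    box(f.x,-.006,0,-.03,.03,.135,(0,0,255));box(f.x,.055,.075,-.06,.36,.085,(0,0,255));box(f.x,-.006,0,.27,.33,.135,(0,0,255))
    box(g,-.045,.045,-.035,.035,.022,(0,255,0));box(g,-.012,.012,-.012,.012,.2,(0,255,0));ln(g,[[0,0,.142],[.1,0,.142],[.1,0,.085]],(0,255,255))
    r=(150,110,350,300) if nm=='scene' else (190,110,390,310)
    j=i[r[1]*4:r[3]*4,r[0]*4:r[2]*4];cv2.imwrite(f'pics/ov_{nm}.png',cv2.resize(j,None,fx=.75,fy=.75))
```

```text
rack [ 0.58908096  0.04666934 -0.00904039]
[[-0.9, 0.9], [3.0, 3.0], [0.2, 2.8], [2.0, -0.4], [1.4, -0.7], [1.6, -0.3], [4.3, -1.6], [4.6, 1.0], [0.7, 1.8], [0.1, -1.0], [1.2, -0.6]]
bolt [0.60808018 0.04649757 0.105     ] se [0.47890465 0.02766459 0.09      ]
tri bolt (array([0.60137615, 0.04481846, 0.10503134]), [np.float64(0.005740487590658962), np.float64(0.009235770835056414), np.float64(0.007286949720263056)])
gauge [ 0.47787551 -0.32838774 -0.42560031] 0.985754663789278 [-0.7 -0.4 -0.4  0.6 -0.8 -0.3 -0.1  0.3]
gauge [ 0.47787551 -0.32838774 -0.4256003 ] 0.9857546637892793 [-0.7 -0.4 -0.4  0.6 -0.8 -0.3 -0.1  0.3]
gauge [ 0.47787551 -0.32838774 -0.42560025] 0.9857546637900303 [-0.7 -0.4 -0.4  0.6 -0.8 -0.3 -0.1  0.3]
spanner [ 3.65030171e-01 -8.25125361e-02  1.11022302e-16]
screwdriver [0.3198153  0.20933127 0.        ]
tumA [ 0.69941288 -0.2420616   0.        ]
tumB [ 0.68307593 -0.36819879  0.        ]
mug [ 0.3291268  -0.34607408  0.        ]
jar [ 0.74213621 -0.06103975  0.        ]
tin [ 0.58471354 -0.49189255  0.        ]
```

View pics/ov_scene.png

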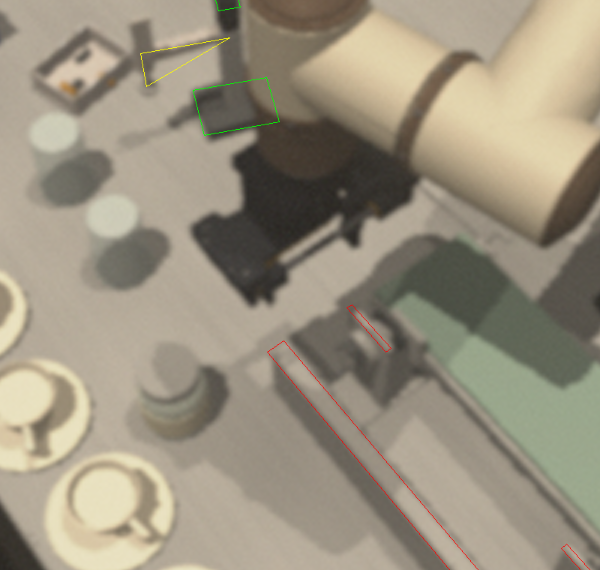

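View pics/ov_side.png

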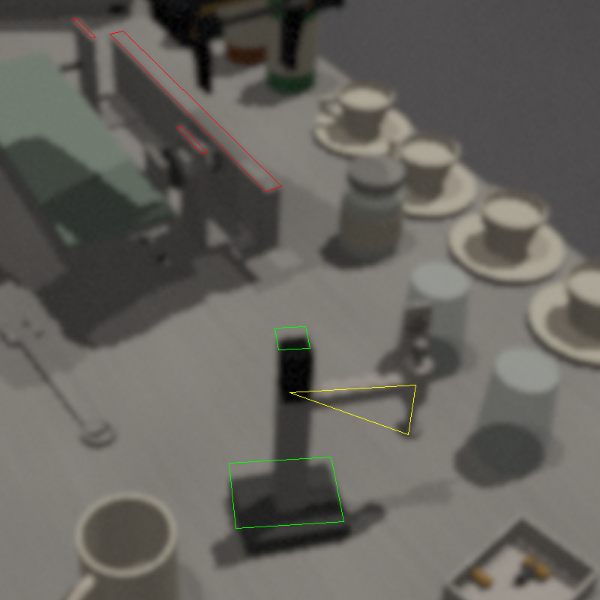

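Run:
```python
import cv2,numpy as np
def z(fn,x0,y0,w,h,k,out):
    i=cv2.imread(fn)[y0:y0+h,x0:x0+w]; i=cv2.convertScaleAbs(i,alpha=1.5,beta=0)
    i=cv2.resize(i,None,fx=k,fy=k,interpolation=cv2.INTER_CUBIC)
    for t in range(0,w,10):
        cv2.line(i,(t*k,0),(t*k,6),(0,0,255),1); 
        if t%20==0: cv2.putText(i,str(x0+t),(t*k,18),0,.4,(0,0,255),1)
    for t in range(0,h,10):
        cv2.line(i,(0,t*k),(6,t*k),(0,0,255),1)
        if t%20==0: cv2.putText(i,str(y0+t),(8,t*k+4),0,.4,(0,0,255),1)
    cv2.imwrite(out,i)
z('pics/d1.png',200,110,130,95,6,'pics/z_d1.png')
z('pics/s1.png',230,195,130,98,6,'pics/z_s1.png')
z('pics/d1.png',250,210,110,100,6,'pics/z_d2.png')
z('pics/w1.png',215,150,230,150,3,'pics/z_w1.png')
```

```text
(no output)
```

View pics/z_d1.png

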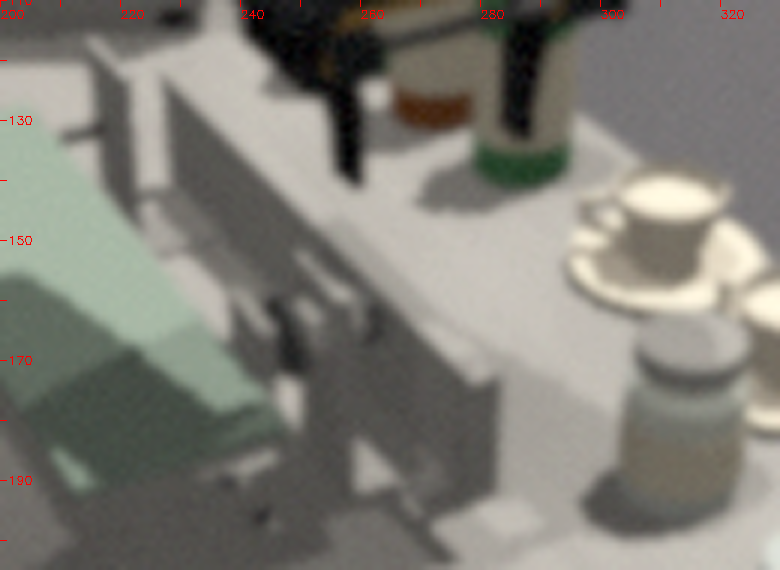

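View pics/z_s1.png

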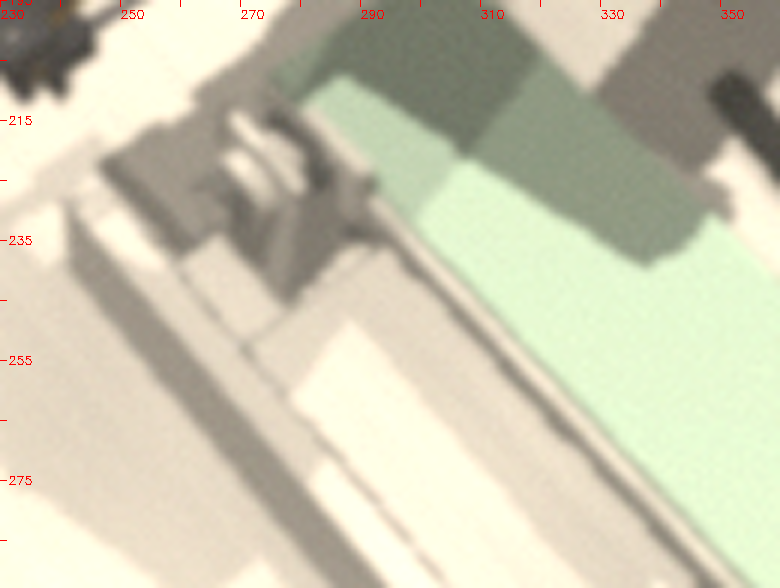

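View pics/z_d2.png

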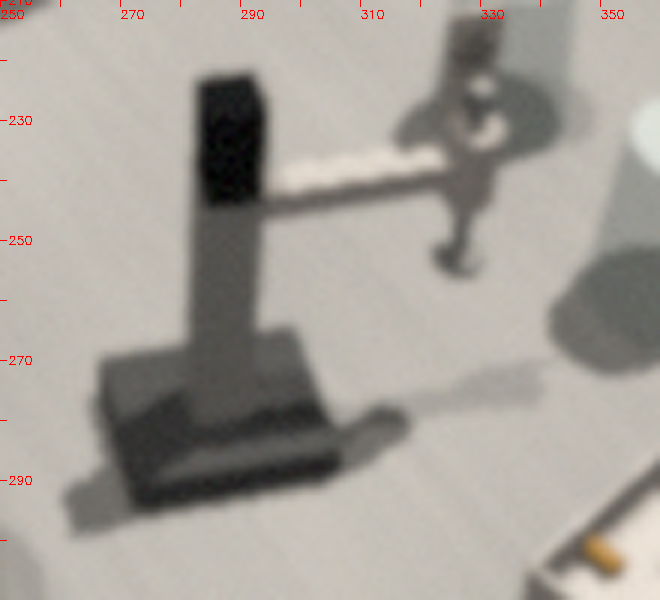

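View pics/z_w1.png

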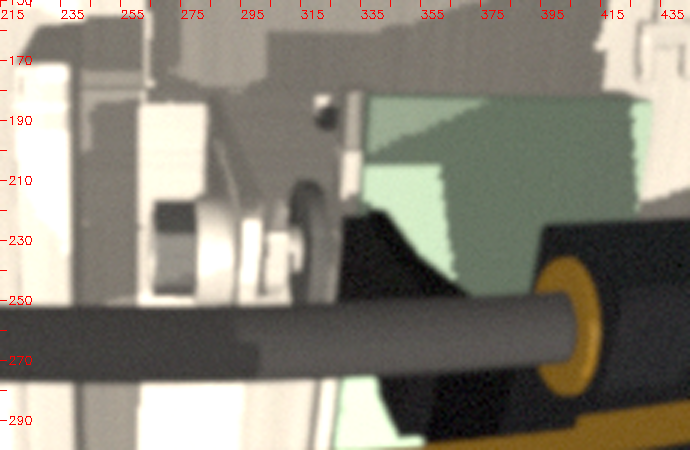

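```bash
cat > fit.py <<'E'
from h import *
import pickle
from scipy.optimize import least_squares
cs,cd,cw,w=pickle.load(open('c0.pkl','rb'))
def T(p,X): c,s=np.cos(p[2]),np.sin(p[2]);X=np.array(X);return np.array([c*X[0]-s*X[1]+p[0],s*X[0]+c*X[1]+p[1],X[2]])
W=[([.019,0,.120],(273.3,232.5)),([.055,-.06,.085],(238.5,171.5)),([0,-.03,.135],(296,222.3)),([-.006,-.03,.135],(302,222.3)),([-.05,-.05,.0895],(336.5,181.5)),([-.17,-.05,.0895],(427,182))]
D=[([.055,-.06,.085],(276.5,174)),([.075,-.06,.085],(282.5,172.5)),([.055,.36,.085],(226.5,122.5)),([-.17,-.05,.0895],(212,192)),([-.05,-.05,.0895],(246.5,179.5))]
S=[([.075,-.06,.085],(241,229)),([.055,-.06,.085],(247,222.5)),([0,-.03,.135],(268,214.5))]
def res(p,w_=True):
    r=[]
    for c,L in ((cw,W),(cd,D),(cs,S)):
        for X,px in L:
            q=wproj(w,c,T(p,X)) if c is cw else proj(c,T(p,X))[0]; r+=list(q-px)
    return np.array(r)
if __name__=='__main__':
    f=least_squares(res,[.589,.047,0],loss='soft_l1');print(f.x,np.round(f.fun.reshape(-1,2),1).tolist())
    f=least_squares(lambda p:res(p)[:12],[.589,.047,0]);print('wrist only',f.x,np.round(f.fun.reshape(-1,2),1).tolist())
    f=least_squares(lambda p:res(p)[12:],[.589,.047,0]);print('fixed only',f.x,np.round(f.fun.reshape(-1,2),1).tolist())
    GD=[([-.045,-.035,0],(272,295)),([.045,-.035,0],(306,290)),([-.045,.035,.022],(267,270)),([.045,.035,.022],(299,265)),([0.1,0,.085],(325,254)),([-.012,-.012,.2],(284,225)),([.012,-.012,.2],(294,224)),([.012,.012,.2],(291,221)),([-.012,.012,.2],(283,222))]
    def rg(p): return np.concatenate([proj(cd,T(p,X))[0]-px for X,px in GD])
    g=least_squares(rg,[.478,-.328,-.42]);print('gauge side',g.x,np.round(g.fun.reshape(-1,2),1).tolist())
E
python3 fit.py
```

```text
[0.58941409 0.04937998 0.00301908] [[0.1, 7.6], [-1.3, 0.8], [0.0, -5.7], [0.6, -5.8], [1.6, 1.1], [6.7, 1.2], [1.5, -1.1], [0.8, -1.4], [-1.6, -1.6], [0.3, -1.0], [1.2, 0.0], [-1.8, -1.0], [-2.4, 1.8], [-2.3, -1.4]]
wrist only [0.59036147 0.04990839 0.00334774] [[-0.9, 8.1], [-2.2, 1.3], [-1.1, -5.2], [-0.5, -5.3], [0.7, 1.6], [6.0, 1.6]]
fixed only [ 0.58630322  0.05100415 -0.01254876] [[0.3, -0.9], [-0.3, -1.1], [-1.1, -1.8], [-1.4, -1.4], [-0.3, -0.0], [-0.6, -1.6], [-1.2, 1.3], [-1.0, -1.7]]
gauge side [ 0.4767196  -0.33535504 -0.31414272] [[-0.9, -0.1], [0.0, -0.5], [-1.3, -2.4], [0.2, -2.3], [0.9, -0.8], [0.3, 3.7], [0.8, 3.3], [1.1, -0.9], [-1.2, -0.6]]
```

```bash
python3 - <<'E'
import re
s=open('fit.py').read()
s=s.replace("W=[([.019,0,.120],(273.3,232.5)),","W=[([.026,-.0171,.102],(266,217)),([.026,-.0111,.1183],(266,228)),([.026,.0059,.1213],(266,248)),([.012,.0059,.1213],(280.7,248)),([.0,-.03,.0],(287,193)),").replace('[:12]','[:20]').replace('[12:]','[20:]')
open('fit.py','w').write(s)
E
python3 fit.py
python3 - <<'E'
from fit import *
i=cv2.resize(cw['image'][:,:,::-1].copy(),None,fx=4,fy=4,interpolation=cv2.INTER_CUBIC)
p=[.5885,.0497,0.0]
def ln(a,b,col=(0,0,255)):
    pts=[wproj(w,cw,T(p,np.array(a)+(np.array(b)-a)*t))*4+1.5 for t in np.linspace(0,1,12)]
    cv2.polylines(i,[np.array(pts,np.int32)],False,col,1)
def box(x0,x1,y0,y1,z0,z1):
    for z in(z0,z1):
        q=[[x0,y0,z],[x1,y0,z],[x1,y1,z],[x0,y1,z]]
        for k in range(4): ln(q[k],q[(k+1)%4])
    for q in([x0,y0],[x1,y0],[x0,y1],[x1,y1]): ln([*q,z0],[*q,z1])
box(-.006,0,-.03,.03,0,.135);box(.055,.075,-.06,.36,0,.085);box(-.17,-.05,-.05,.33,.081,.0895)
cv2.imwrite('pics/ovw.png',i[130*4:310*4,200*4:450*4][:600,:][:, :800]);
E
```

```text
[0.58927438 0.05085896 0.00257476] [[-0.1, 1.7], [0.4, 2.4], [0.3, -0.5], [-0.1, -0.6], [-3.9, -10.9], [-1.1, 2.1], [0.1, -4.2], [0.7, -4.3], [1.7, 2.5], [6.6, 2.5], [1.2, -1.4], [0.5, -1.6], [-1.8, -1.7], [0.1, -1.3], [0.9, -0.2], [-1.4, -0.7], [-2.1, 2.1], [-2.0, -1.1]]
wrist only [0.58941553 0.05185831 0.01127997] [[-0.4, 2.8], [0.1, 3.6], [0.2, 0.6], [-0.2, 0.4], [-4.2, -10.2], [-1.7, 3.5], [-0.4, -3.2], [0.2, -3.3], [1.1, 3.1], [6.3, 2.1]]
fixed only [ 0.58630322  0.05100415 -0.01254876] [[0.3, -0.9], [-0.3, -1.1], [-1.1, -1.8], [-1.4, -1.4], [-0.3, -0.0], [-0.6, -1.6], [-1.2, 1.3], [-1.0, -1.7]]
gauge side [ 0.4767196  -0.33535504 -0.31414272] [[-0.9, -0.1], [0.0, -0.5], [-1.3, -2.4], [0.2, -2.3], [0.9, -0.8], [0.3, 3.7], [0.8, 3.3], [1.1, -0.9], [-1.2, -0.6]]
```

View pics/ovw.png

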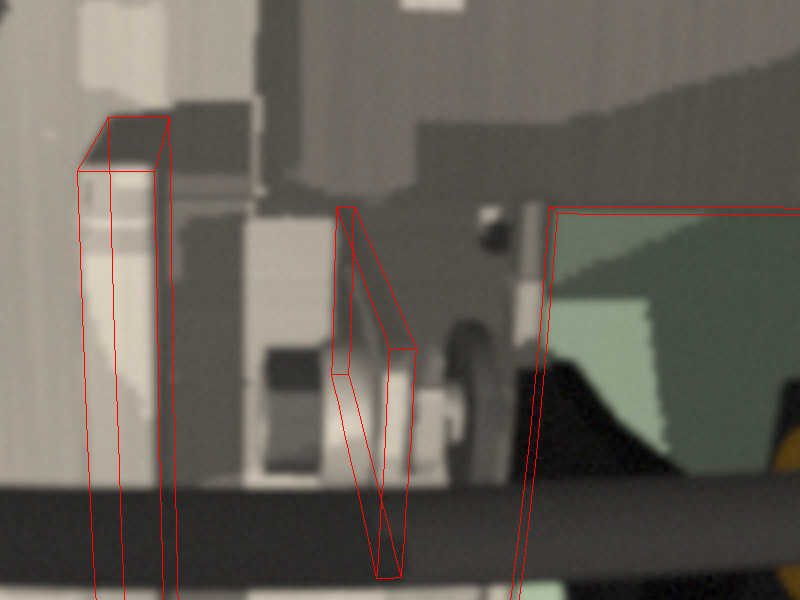

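Call:
send_rows --commands '[{"x":0.42,"y":-0.95,"z":-0.5},{"x":0.42,"y":-0.95,"z":-0.5},{"x":0.42,"y":-0.95,"z":-0.5},{"x":0.42,"y":-0.95,"z":-0.5},{"x":0.42,"y":-0.95}]'

```text
validation failed for argument at $.co...
```

Call:
send_rows --commands '[{"x":0.42,"y":-0.95},{"x":0.42,"y":-0.95},{"x":0.42,"y":-0.95},{"x":0.42,"y":-0.95},{"x":0.42,"y":-0.95}]'

```text
validation failed for argument at $.co...
```

Run:
```python
from h import *
s,c=snap('wrist','w2.png'); print(s['time_s'],s['ee_pos'],s['orientation'])
import pickle;pickle.dump((s,c),open('c2.pkl','wb'))
cv2.imwrite('pics/w2b.png',cv2.resize(c['image'][:,:,::-1],(800,600)))
s,c=snap('scene','s2.png');cv2.imwrite('pics/s2b.png',cv2.resize(c['image'][60:260,130:396,::-1],(800,600)))
pickle.dump(c,open('cs2.pkl','wb'))
```

```text
2.1 [6.24973055e-01 3.07315277e-05 2.22527353e-01] [ 9.98015062e-06  1.00000000e+00  1.55501792e-06 -1.83464449e-05]
```

View pics/w2b.png

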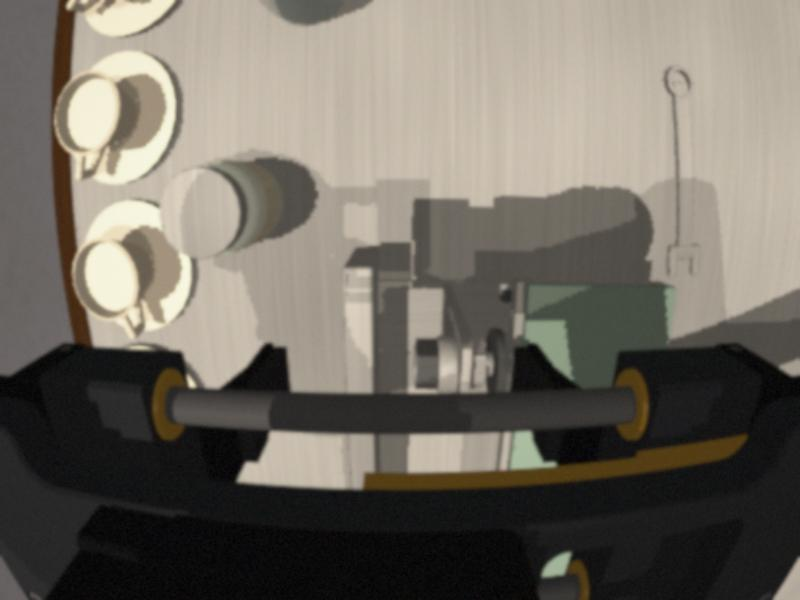

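View pics/s2b.png

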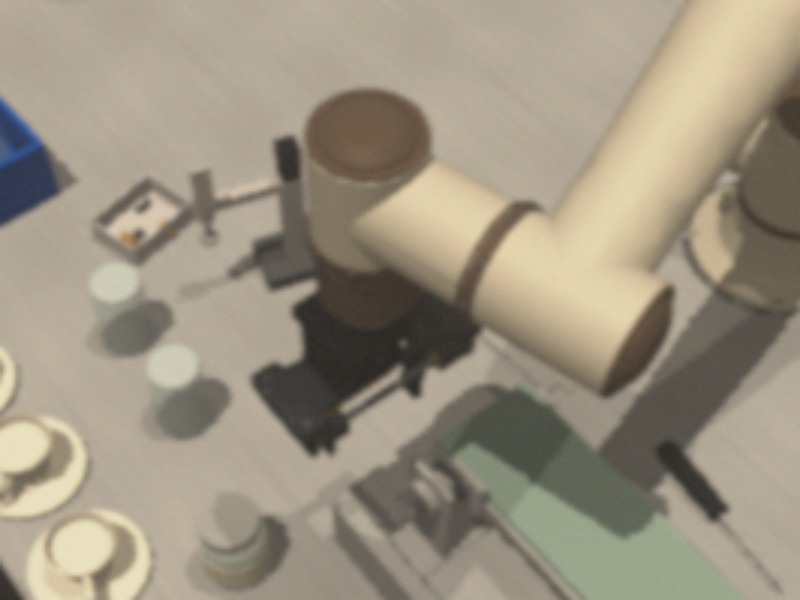

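Call:
send_rows --commands '[{"rx":0,"ry":0,"rz":0,"x":0.42,"y":-0.95,"z":-0.5,"jaw":1},{"rx":0,"ry":0,"rz":0,"x":0.42,"y":-0.95,"z":-0.5,"jaw":1},{"rx":0,"ry":0,"rz":0,"x":0.42,"y":-0.95,"z":-0.5,"jaw":1},{"rx":0,"ry":0,"rz":0,"x":0.42,"y":-0.95,"z":-0.5,"jaw":1},{"rx":0,"ry":0,"rz":0,"x":0.42,"y":-0.95,"z":0,"jaw":1}]'

```text
time_s: 2.62
ee_pos: [0.5733, -0.12, 0.2757]
orientation: [-0.0, 1.0, -0.0, 0.003]
force: [-0.0, 0.2, 0.1]
grip_width: 0.0872
```

Call:
send_rows --commands '[{"rx":0,"ry":0,"rz":0.6,"x":0.42,"y":-0.95,"z":0,"jaw":1},{"rx":0,"ry":0,"rz":0.6,"x":0.42,"y":-0.95,"z":0,"jaw":1},{"rx":0,"ry":0,"rz":0.6,"x":0.35,"y":-0.95,"z":0,"jaw":1},{"rx":0,"ry":0,"rz":0.6,"x":0.2,"y":-0.95,"z":0,"jaw":1},{"rx":0,"ry":0,"rz":0.6,"x":0.2,"y":-0.95,"z":0,"jaw":1}]'

```text
time_s: 3.03
ee_pos: [0.5176, -0.2332, 0.2727]
orientation: [0.158, 0.987, -0.0, 0.0]
force: [0.8, -0.7, -0.7]
grip_width: 0.0871
```

Run:
```python
from h import *
s,c=snap('wrist','w2.png'); print(s['time_s'],s['ee_pos'],s['orientation'])
import pickle;pickle.dump((s,c),open('c2.pkl','wb'))
cv2.imwrite('pics/w2b.png',cv2.resize(c['image'][:,:,::-1],(800,600)))
```

```text
3.0333 [ 0.51764023 -0.23322577  0.27274876] [ 1.57963753e-01  9.87444885e-01 -2.72379648e-05  2.25452500e-04]
```

View pics/w2b.png

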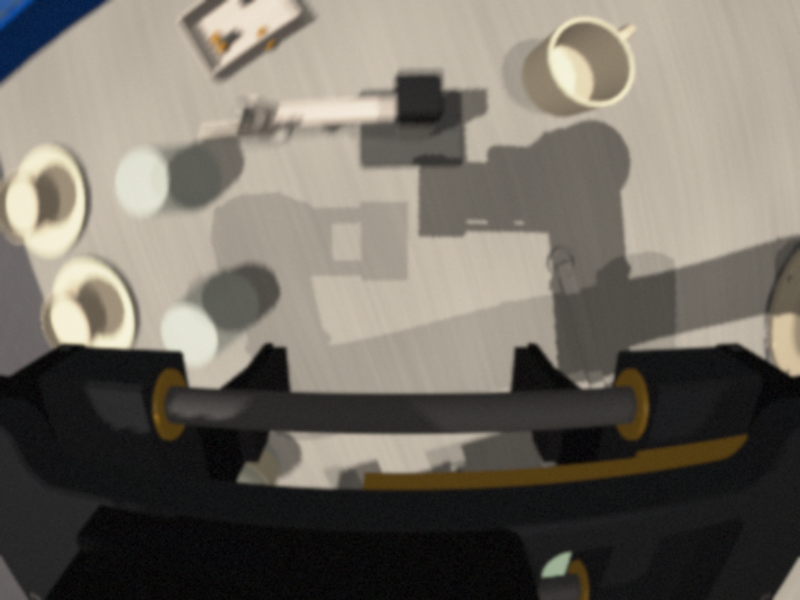

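Run:
```python
from fit import *
s,c=pickle.load(open('c2.pkl','rb'))
k=1.5625
L=[([-.045,.035,0],(465,164)),([.045,.035,0],(361,165)),([.012,-.012,.2],(397,72)),([-.012,-.012,.2],(441,70))]
def rg(p): return np.concatenate([wproj(s,c,T(p,X))-np.array(px)/k for X,px in L])
g=least_squares(rg,[.478,-.33,-.32]);print(g.x,np.rad2deg(g.x[2]),np.round(g.fun,1))
R=Ro.from_quat(s['orientation']).as_matrix()
d=np.array([g.x[0],g.x[1],.159])-s['ee_pos'];print('move tool',R.T@d/.025, 'toolx yaw',np.rad2deg(np.arctan2(R[1,0],R[0,0])))
# spanner
c0=pickle.load(open('c0.pkl','rb'));cw,w=c0[2],c0[3]
for px in((678,80),(680,260),(668,245),(698,270)):
    o,d=wray(w,cw,np.array(px)/k);print('spanner',o+d*(.004-o[2])/d[2])
```

```text
[ 0.47279314 -0.33847246 -0.28273992] -16.199804283439068 [-2.6  0.8  1.7  2.  -1.2 -1.2  1.6 -0.5]
move tool [ 0.39310993 -4.55947479  4.5496928 ] toolx yaw 161.82254957831722
spanner [ 0.37208488 -0.17447132  0.004     ]
spanner [ 0.36082039 -0.00562555  0.004     ]
spanner [ 0.37697492 -0.01933744  0.004     ]
spanner [0.33678792 0.00348267 0.004     ]
```

Call:
send_rows --commands '[{"rx":0,"ry":0,"rz":-0.1,"x":0.1,"y":-0.92,"z":0,"jaw":1},{"rx":0,"ry":0,"rz":-0.1,"x":0.1,"y":-0.92,"z":0,"jaw":1},{"rx":0,"ry":0,"rz":0,"x":0.1,"y":-0.92,"z":0,"jaw":1},{"rx":0,"ry":0,"rz":0,"x":0.1,"y":-0.9,"z":0.3,"jaw":1},{"rx":0,"ry":0,"rz":0,"x":0.0,"y":-0.9,"z":0.6,"jaw":1}]'

```text
time_s: 3.5
ee_pos: [0.4754, -0.3395, 0.2521]
orientation: [0.146, 0.989, -0.001, 0.002]
force: [-0.2, -0.2, 0.8]
grip_width: 0.0874
```

Run:
```python
from h import *
s,c=snap('wrist','w3.png'); print(s['time_s'],s['ee_pos'],s['orientation'])
cv2.imwrite('pics/w3b.png',cv2.resize(c['image'][:,:,::-1],(800,600)))
```

```text
3.5 [ 0.4754215  -0.33949081  0.25210656] [ 1.45722868e-01  9.89322386e-01 -8.62075486e-04  2.30634555e-03]
```

View pics/w3b.png

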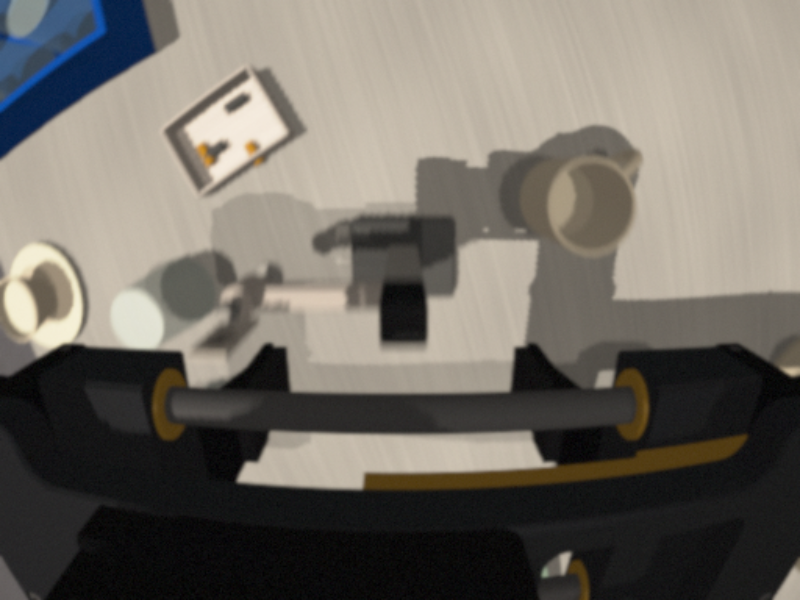

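Run:
```python
from fit import *
s=env.observe();_,c=pickle.load(open('c2.pkl','rb'))
k=1.5625
for z in (.2,.15):print(wproj(s,c,[s['ee_pos'][0],s['ee_pos'][1],z])*k)
L=[([.012,.012,.2],(381,342)),([-.012,.012,.2],(426,342)),([-.045,-.035,.022],(456,217)),([-.045,.035,.022],(457,293)),([-.012,-.012,.15],(421,283)),([.012,-.012,.15],(384,283))]
def rg(p): return np.concatenate([wproj(s,c,T(p,X))-np.array(px)/k for X,px in L])
g=least_squares(rg,[.478,-.33,-.32]);print(g.x,np.rad2deg(g.x[2]),np.round(g.fun,1))
R=Ro.from_quat(s['orientation']).as_matrix()
print(R.T@(np.array([g.x[0],g.x[1],.159])-s['ee_pos'])/.025,np.rad2deg(np.arctan2(R[1,0],R[0,0])))
```

```text
[400.18425282 329.95514303]
[399.90641145 301.05199264]
[ 0.47019656 -0.34296943 -0.27932262] -16.004007518479966 [-1.   4.2  2.1  3.6 -0.7 -1.6 -1.7  1.6  1.8 -4.6 -1.5 -4.1]
[ 0.06022814 -0.10922754  3.52584335] 163.03254598653535
```

Call:
send_rows --commands '[{"rx":0,"ry":0,"rz":0,"x":0.05,"y":-0.15,"z":0.8,"jaw":1},{"rx":0,"ry":0,"rz":-0.1,"x":0,"y":0,"z":0.9,"jaw":1},{"rx":0,"ry":0,"rz":0,"x":0,"y":0,"z":0.9,"jaw":1},{"rx":0,"ry":0,"rz":0,"x":0,"y":0,"z":0.9,"jaw":1},{"rx":0,"ry":0,"rz":0,"x":0,"y":0,"z":0,"jaw":1}]'

```text
time_s: 3.97
ee_pos: [0.4699, -0.3396, 0.1576]
orientation: [0.141, 0.99, 0.002, -0.005]
force: [-1.3, 0.3, -0.4]
grip_width: 0.0867
```

Call:
send_rows --commands '[{"rx":0,"ry":0,"rz":0,"x":0,"y":0,"z":0,"jaw":0},{"rx":0,"ry":0,"rz":0,"x":0,"y":0,"z":0,"jaw":0},{"rx":0,"ry":0,"rz":0,"x":0,"y":0,"z":0,"jaw":0},{"rx":0,"ry":0,"rz":0,"x":0,"y":0,"z":0,"jaw":0},{"rx":0,"ry":0,"rz":0,"x":0,"y":0,"z":0,"jaw":0}]'

```text
time_s: 4.38
ee_pos: [0.4733, -0.3415, 0.1638]
orientation: [0.141, 0.99, -0.0, 0.001]
force: [0.5, -0.2, 0.1]
grip_width: 0.0617
```

Call:
send_rows --commands '[{"rx":0,"ry":0,"rz":0,"x":0,"y":0,"z":0,"jaw":0},{"rx":0,"ry":0,"rz":0,"x":0,"y":0,"z":0,"jaw":0},{"rx":0,"ry":0,"rz":0,"x":0,"y":0,"z":0,"jaw":0},{"rx":0,"ry":0,"rz":0,"x":0,"y":0,"z":0,"jaw":0},{"rx":0,"ry":0,"rz":0,"x":0,"y":0,"z":0,"jaw":0}]'

```text
time_s: 4.8
ee_pos: [0.4728, -0.3413, 0.1626]
orientation: [0.141, 0.99, -0.0, -0.0]
force: [-0.3, -0.3, 1.4]
grip_width: 0.0284
```

Call:
send_rows --commands '[{"rx":0,"ry":0,"rz":0,"x":0,"y":0,"z":0,"jaw":0},{"rx":0,"ry":0,"rz":0,"x":0,"y":0,"z":0,"jaw":0},{"rx":0,"ry":0,"rz":0,"x":0,"y":0,"z":0,"jaw":0},{"rx":0,"ry":0,"rz":0,"x":0,"y":0,"z":0,"jaw":0},{"rx":0,"ry":0,"rz":0,"x":0,"y":0,"z":0,"jaw":0}]'

```text
time_s: 5.22
ee_pos: [0.473, -0.3414, 0.1625]
orientation: [0.141, 0.99, -0.0, 0.0]
force: [1.5, -1.0, 0.2]
grip_width: 0.0235
```

Call:
send_rows --commands '[{"rx":0,"ry":0,"rz":0,"x":0,"y":0,"z":-0.4,"jaw":0},{"rx":0,"ry":0,"rz":0,"x":0,"y":0,"z":-0.7,"jaw":0},{"rx":0,"ry":0,"rz":0,"x":0,"y":0,"z":-0.8,"jaw":0},{"rx":0,"ry":0,"rz":0,"x":0,"y":0,"z":-0.5,"jaw":0},{"rx":0,"ry":0,"rz":0,"x":0.1,"y":0.4,"z":0,"jaw":0}]'

```text
time_s: 5.63
ee_pos: [0.474, -0.3325, 0.2253]
orientation: [0.142, 0.99, -0.001, 0.002]
force: [2.1, 0.5, -3.4]
grip_width: 0.0239
```

Call:
send_rows --commands '[{"rx":0,"ry":0,"rz":0,"x":0.2,"y":0.9,"z":0,"jaw":0},{"rx":0,"ry":0,"rz":0,"x":0.2,"y":1,"z":0,"jaw":0},{"rx":0,"ry":0,"rz":0,"x":0.2,"y":1,"z":0,"jaw":0},{"rx":0,"ry":0,"rz":0,"x":0.2,"y":1,"z":0,"jaw":0},{"rx":0,"ry":0,"rz":0,"x":0.2,"y":1,"z":0,"jaw":0}]'

```text
time_s: 6.05
ee_pos: [0.4814, -0.2041, 0.2207]
orientation: [0.141, 0.99, 0.001, -0.002]
force: [1.2, 1.2, -5.2]
grip_width: 0.0238
```

Call:
send_rows --commands '[{"rx":0,"ry":0,"rz":0,"x":0.2,"y":1,"z":0,"jaw":0},{"rx":0,"ry":0,"rz":0,"x":0.2,"y":1,"z":0,"jaw":0},{"rx":0,"ry":0,"rz":0,"x":0.2,"y":1,"z":0,"jaw":0},{"rx":0,"ry":0,"rz":0,"x":0.2,"y":1,"z":0,"jaw":0},{"rx":0,"ry":0,"rz":0,"x":0.2,"y":1,"z":0,"jaw":0}]'

```text
time_s: 6.47
ee_pos: [0.492, -0.0775, 0.2209]
orientation: [0.141, 0.99, 0.0, -0.002]
force: [0.6, 0.5, -5.4]
grip_width: 0.0235
```

Call:
send_rows --commands '[{"rx":0,"ry":0,"rz":-0.5,"x":0.1,"y":0.3,"z":0,"jaw":0},{"rx":0,"ry":0,"rz":-1,"x":0,"y":0,"z":0,"jaw":0},{"rx":0,"ry":0,"rz":-1,"x":0,"y":0,"z":0,"jaw":0},{"rx":0,"ry":0,"rz":-1,"x":0,"y":0,"z":0,"jaw":0},{"rx":0,"ry":0,"rz":-1,"x":0,"y":0,"z":0,"jaw":0}]'

```text
time_s: 6.88
ee_pos: [0.4918, -0.0707, 0.2208]
orientation: [-0.097, 0.995, 0.001, -0.002]
force: [-0.6, 0.2, -5.6]
grip_width: 0.0238
```

Call:
send_rows --commands '[{"rx":0,"ry":0,"rz":-1,"x":0,"y":0,"z":0,"jaw":0},{"rx":0,"ry":0,"rz":-1,"x":0,"y":0,"z":0,"jaw":0},{"rx":0,"ry":0,"rz":-1,"x":0,"y":0,"z":0,"jaw":0},{"rx":0,"ry":0,"rz":-1,"x":0,"y":0,"z":0,"jaw":0},{"rx":0,"ry":0,"rz":-1,"x":0,"y":0,"z":0,"jaw":0}]'

```text
time_s: 7.3
ee_pos: [0.4918, -0.0709, 0.2208]
orientation: [-0.351, 0.936, 0.001, -0.002]
force: [0.8, -0.1, -5.4]
grip_width: 0.0238
```

Call:
send_rows --commands '[{"rx":0,"ry":0,"rz":-1,"x":0,"y":0,"z":0,"jaw":0},{"rx":0,"ry":0,"rz":-1,"x":0,"y":0,"z":0,"jaw":0},{"rx":0,"ry":0,"rz":-1,"x":0,"y":0,"z":0,"jaw":0},{"rx":0,"ry":0,"rz":-1,"x":0,"y":0,"z":0,"jaw":0},{"rx":0,"ry":0,"rz":-1,"x":0,"y":0,"z":0,"jaw":0}]'

```text
time_s: 7.72
ee_pos: [0.4918, -0.0709, 0.2208]
orientation: [-0.581, 0.814, 0.002, -0.002]
force: [-0.4, 0.0, -5.2]
grip_width: 0.0239
```

Call:
send_rows --commands '[{"rx":0,"ry":0,"rz":-1,"x":0,"y":0,"z":0,"jaw":0},{"rx":0,"ry":0,"rz":-1,"x":0,"y":0,"z":0,"jaw":0},{"rx":0,"ry":0,"rz":-1,"x":0,"y":0,"z":0,"jaw":0},{"rx":0,"ry":0,"rz":-1,"x":0,"y":0,"z":0,"jaw":0},{"rx":0,"ry":0,"rz":-0.8,"x":0,"y":0,"z":0,"jaw":0}]'

```text
time_s: 8.13
ee_pos: [0.4919, -0.0709, 0.2209]
orientation: [0.765, -0.644, -0.002, 0.001]
force: [0.4, 0.5, -5.1]
grip_width: 0.0242
```

Run:
```python
from h import *
for n in('scene','side','wrist'):
    s,c=snap(n,n+'4.png');i=c['image'][:,:,::-1]
    i=i[120:320,160:426] if n!='wrist' else i
    if n=='side': i=c['image'][60:260,130:396,::-1]
    cv2.imwrite(f'pics/{n}4b.png',cv2.resize(i,(800,600),interpolation=cv2.INTER_CUBIC))
print(s['time_s'],s['ee_pos'],s['orientation'],s['force'],s['wrist_torque'])
```

```text
8.2333 [ 0.4921079  -0.07093457  0.22104868] [ 0.76367133 -0.64560218 -0.001674    0.00105991] [-0.1714565  -0.33040641 -4.13001154] [-0.1828182   0.02385873 -0.03792721]
```

View pics/scene4b.png

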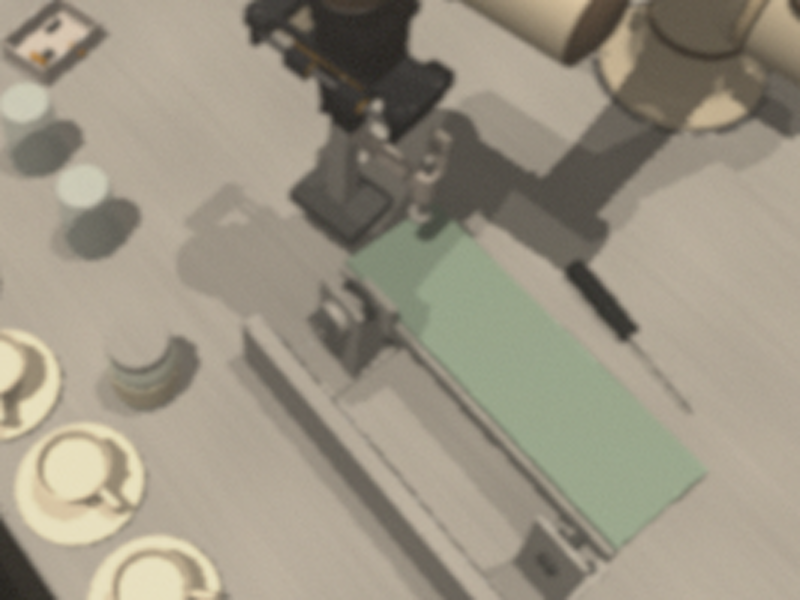

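View pics/side4b.png

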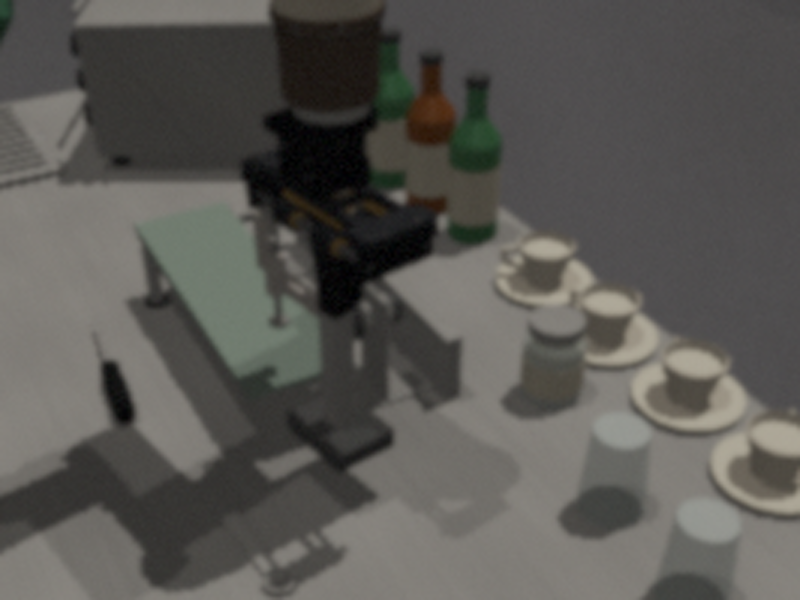

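View pics/wrist4b.png

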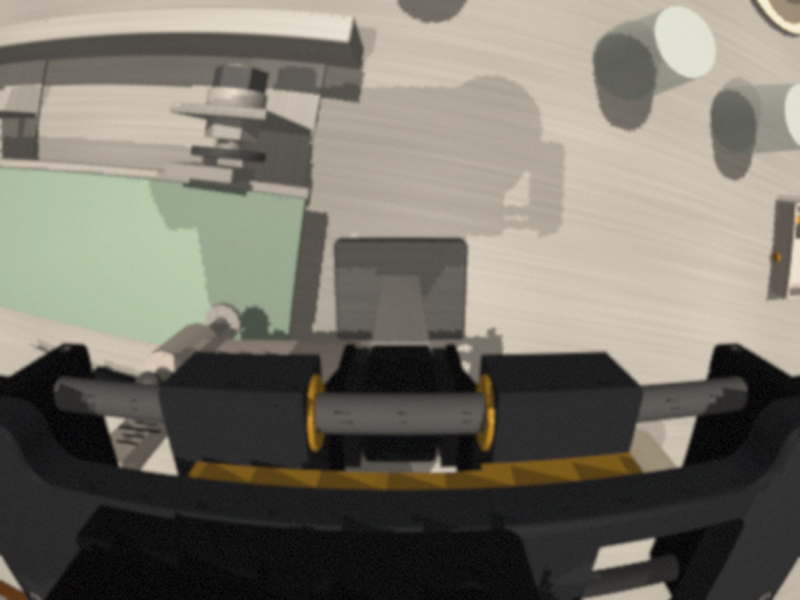

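Call:
send_rows --commands '[{"rx":0,"ry":0,"rz":0,"x":0,"y":0,"z":0.6,"jaw":0},{"rx":0,"ry":0,"rz":0,"x":0,"y":0,"z":0.7,"jaw":0},{"rx":0,"ry":0,"rz":0,"x":0,"y":0,"z":0.5,"jaw":0},{"rx":0,"ry":0,"rz":0,"x":0,"y":0,"z":0.2,"jaw":0},{"rx":0,"ry":0,"rz":0,"x":0,"y":0,"z":0.1,"jaw":0}]'

```text
time_s: 8.7
ee_pos: [0.4928, -0.0714, 0.1688]
orientation: [0.763, -0.646, -0.001, 0.001]
force: [-0.8, 0.1, -5.2]
grip_width: 0.0239
```

Call:
send_rows --commands '[{"rx":0,"ry":0,"rz":0,"x":0,"y":0,"z":0.1,"jaw":0},{"rx":0,"ry":0,"rz":0,"x":0,"y":0,"z":0.1,"jaw":0},{"rx":0,"ry":0,"rz":0,"x":0,"y":0,"z":0,"jaw":0},{"rx":0,"ry":0,"rz":0,"x":0,"y":0,"z":0,"jaw":0}]'

```text
time_s: 9.03
ee_pos: [0.4942, -0.0715, 0.1656]
orientation: [0.764, -0.646, 0.0, -0.0]
force: [-0.7, 0.5, -3.5]
grip_width: 0.0242
```

Call:
send_rows --commands '[{"rx":0,"ry":0,"rz":0,"x":0,"y":0,"z":0.05,"jaw":0},{"rx":0,"ry":0,"rz":0,"x":0,"y":0,"z":0.04,"jaw":0},{"rx":0,"ry":0,"rz":0,"x":0,"y":0,"z":0,"jaw":0},{"rx":0,"ry":0,"rz":0,"x":0,"y":0,"z":0,"jaw":0}]'

```text
time_s: 9.37
ee_pos: [0.4942, -0.0715, 0.163]
orientation: [0.764, -0.645, 0.0, -0.0]
force: [0.0, 0.3, -3.9]
grip_width: 0.0237
```

Base is ~0.5 mm off the counter; release.

Call:
send_rows --commands '[{"rx":0,"ry":0,"rz":0,"x":0,"y":0,"z":0.02,"jaw":0},{"rx":0,"ry":0,"rz":0,"x":0,"y":0,"z":0,"jaw":0},{"rx":0,"ry":0,"rz":0,"x":0,"y":0,"z":0,"jaw":0.5},{"rx":0,"ry":0,"rz":0,"x":0,"y":0,"z":0,"jaw":0.7},{"rx":0,"ry":0,"rz":0,"x":0,"y":0,"z":0,"jaw":0.7}]'

```text
time_s: 9.78
ee_pos: [0.4945, -0.0715, 0.163]
orientation: [0.764, -0.645, 0.001, -0.0]
force: [0.3, 0.5, 0.3]
grip_width: 0.0366
```

Call:
send_rows --commands '[{"rx":0,"ry":0,"rz":0,"x":0,"y":0,"z":0,"jaw":0.8},{"rx":0,"ry":0,"rz":0,"x":0,"y":0,"z":0,"jaw":0.8},{"rx":0,"ry":0,"rz":0,"x":0,"y":0,"z":0,"jaw":0.8},{"rx":0,"ry":0,"rz":0,"x":0,"y":0,"z":0,"jaw":0.8},{"rx":0,"ry":0,"rz":0,"x":0,"y":0,"z":0,"jaw":0.8}]'

```text
time_s: 10.2
ee_pos: [0.4939, -0.0715, 0.1623]
orientation: [0.764, -0.645, 0.0, -0.0]
force: [-0.1, -0.3, -0.4]
grip_width: 0.0662
```

Run:
```python
from h import *
for n in('scene','side'):
    s,c=snap(n,n+'5.png');i=c['image'][:,:,::-1]
    i=i[150:270,230:390] 
    if n=='side': i=c['image'][110:230,190:350,::-1]
    cv2.imwrite(f'pics/{n}5b.png',cv2.resize(i,(800,600),interpolation=cv2.INTER_CUBIC))
print(s['time_s'],s['ee_pos'],s['orientation'],s['force'],s['wrist_torque'])
```

```text
10.25 [ 0.49390813 -0.07151597  0.16231203] [ 7.63803602e-01 -6.45448725e-01  2.00095624e-05  1.29286563e-05] [ 0.08511779 -0.42559047  0.72106825] [-0.09921966  0.06484813  0.07991964]
```

View pics/side5b.png

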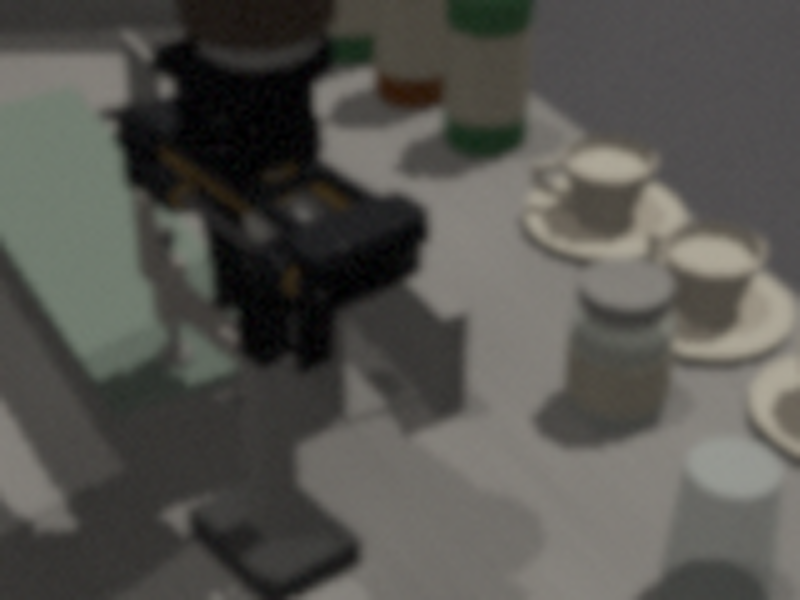

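View pics/scene5b.png

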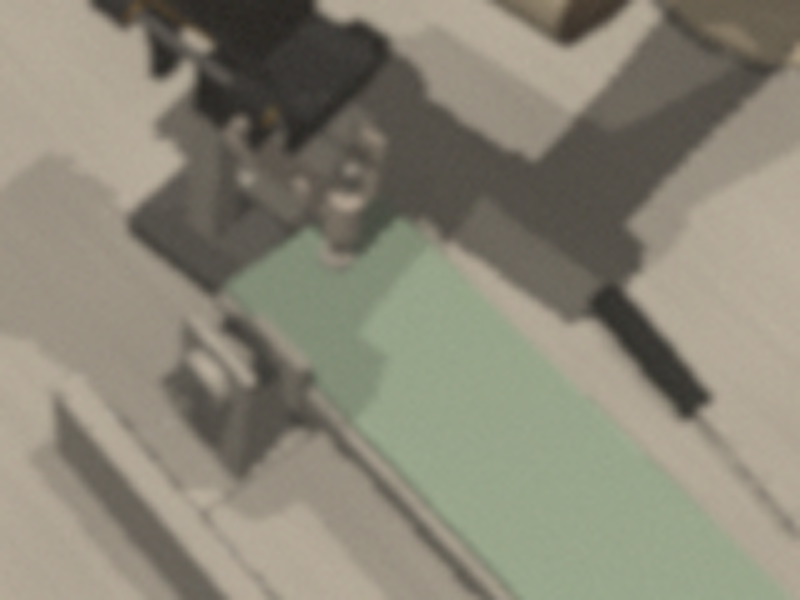

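Call:
send_rows --commands '[{"rx":0,"ry":0,"rz":0,"x":0,"y":0,"z":-0.4,"jaw":0.8},{"rx":0,"ry":0,"rz":0,"x":0,"y":0,"z":-0.9,"jaw":0.8},{"rx":0,"ry":0,"rz":0,"x":0,"y":0,"z":-1,"jaw":0.8},{"rx":0,"ry":0,"rz":0,"x":0,"y":0,"z":-1,"jaw":0.8},{"rx":0,"ry":0,"rz":0,"x":0,"y":0,"z":-0.8,"jaw":0.8}]'

```text
time_s: 10.72
ee_pos: [0.4944, -0.0716, 0.2677]
orientation: [0.764, -0.645, 0.001, -0.001]
force: [0.3, 0.4, -0.7]
grip_width: 0.0696
```

Call:
send_rows --commands '[{"rx":0,"ry":0,"rz":0,"x":-0.9,"y":-0.95,"z":0,"jaw":0.8},{"rx":0,"ry":0,"rz":0,"x":-0.9,"y":-0.95,"z":0,"jaw":0.8},{"rx":0,"ry":0,"rz":0,"x":-0.9,"y":-0.95,"z":0,"jaw":0.8},{"rx":0,"ry":0,"rz":0,"x":-0.9,"y":-0.95,"z":0,"jaw":0.8},{"rx":0,"ry":0,"rz":0,"x":-0.9,"y":-0.95,"z":0,"jaw":0.8}]'

```text
time_s: 11.13
ee_pos: [0.593, 0.0604, 0.2659]
orientation: [0.764, -0.645, 0.0, -0.0]
force: [0.1, -0.5, 0.4]
grip_width: 0.0698
```

Call:
send_rows --commands '[{"rx":0,"ry":0,"rz":0,"x":-0.9,"y":-0.95,"z":0,"jaw":0.8},{"rx":0,"ry":0,"rz":0.8,"x":0,"y":0,"z":0,"jaw":0.8},{"rx":0,"ry":0,"rz":0.8,"x":0,"y":0,"z":0,"jaw":0.8},{"rx":0,"ry":0,"rz":0,"x":0,"y":0,"z":0,"jaw":0.8}]'

```text
time_s: 11.47
ee_pos: [0.6122, 0.086, 0.265]
orientation: [-0.707, 0.707, -0.0, -0.0]
force: [-0.3, -0.2, 0.9]
grip_width: 0.0694
```

Run:
```python
from h import *
import pickle
s,c=snap('wrist','w6.png');pickle.dump((s,c),open('c6.pkl','wb'))
cv2.imwrite('pics/w6b.png',cv2.resize(c['image'][:,:,::-1],(800,600),interpolation=cv2.INTER_CUBIC))
print(s['time_s'],s['ee_pos'],s['orientation'],s['q'])
c=imaging.capture('scene');pickle.dump(c,open('cs6.pkl','wb'))
cv2.imwrite('pics/s6b.png',cv2.resize(c['image'][150:270,230:390,::-1],(800,600),interpolation=cv2.INTER_CUBIC))
```

```text
11.4667 [0.61218099 0.08598688 0.26498784] [-7.06919371e-01  7.07294124e-01 -3.58042745e-05 -1.53841337e-04] [ 4.01105604e-01  3.48489838e-01  5.97065852e-02  1.89501608e-04
 -1.28227152e+00  1.16910680e+00]
```

View pics/w6b.png

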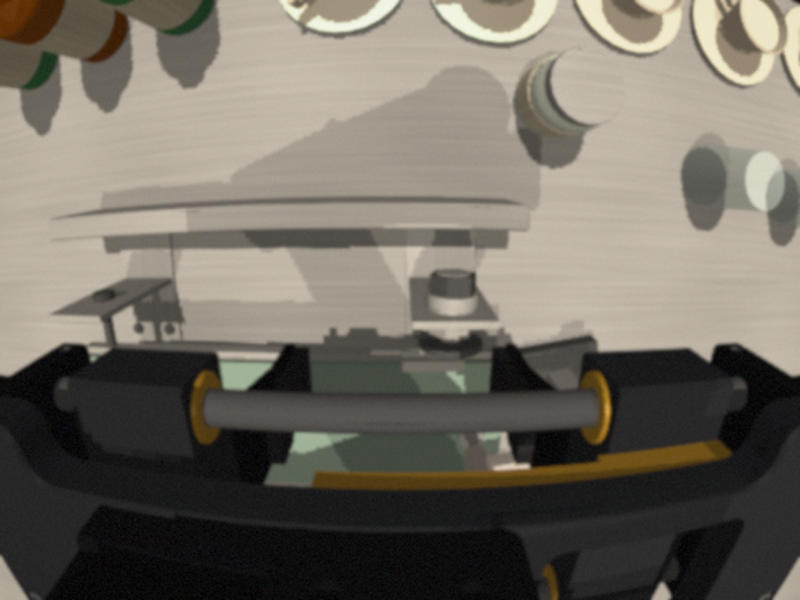

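View pics/s6b.png

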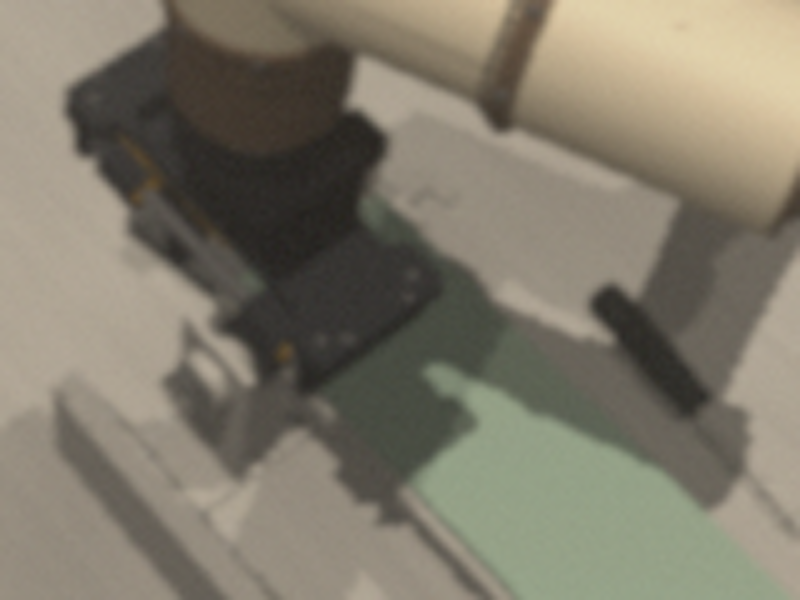

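Run:
```python
import cv2
i=cv2.imread('pics/w6.png')[120:230,240:360];i=cv2.resize(i,None,fx=6,fy=6,interpolation=cv2.INTER_CUBIC)
for t in range(0,120,10):
    cv2.putText(i,str(240+t),(t*6,10),0,.35,(0,0,255),1);cv2.line(i,(t*6,12),(t*6,18),(0,0,255),1)
for t in range(10,110,10): cv2.putText(i,str(120+t),(8,t*6+4),0,.35,(0,0,255),1);cv2.line(i,(0,t*6),(6,t*6),(0,0,255),1)
cv2.imwrite('pics/z6.png',i[:600])
```

```text
(no output)
```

View pics/z6.png

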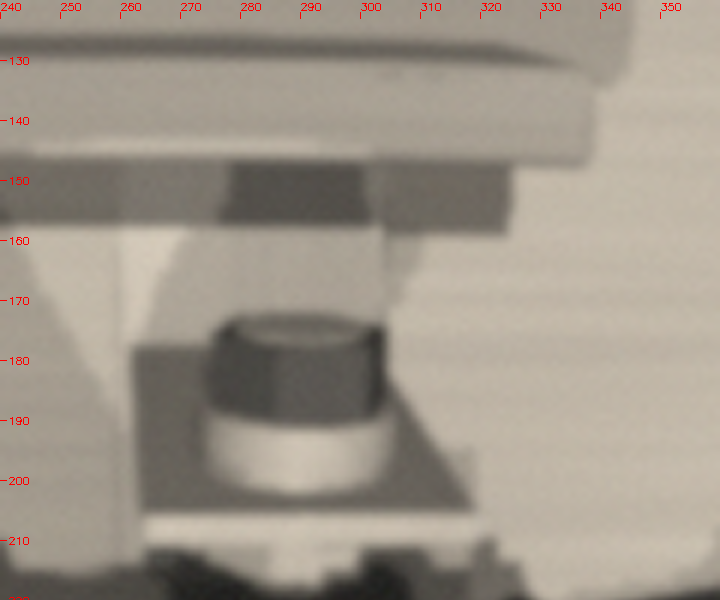

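Run:
```python
from fit import *
s,c=pickle.load(open('c6.pkl','rb'))
L=[([.055,-.06,.085],(336.5,147.5)),([.055,-.06,0],(324,159)),([0,.03,.135],(263.5,205.5)),([0,-.03,.135],(319,205.5)),([-.006,.03,.135],(264,210.5)),([.026,.0059,.1213],(284,174)),([.026,-.0111,.1183],(302,175)),([.012,.0059,.1213],(284,190.5))]
def rg(p): return np.concatenate([wproj(s,c,T(p,X))-np.array(px) for X,px in L])
g=least_squares(rg,[.588,.05,0],loss='soft_l1',f_scale=2);p=g.x;print(p,np.round(rg(p).reshape(-1,2),1).tolist())
# vertices of the hex at bolt=0 on rear face / front face
for xx in(.026,.012):
  for a in(10,70,130,190): print(xx,a,wproj(s,c,T(p,[xx,.01732*np.cos(np.deg2rad(a)),.105+.01732*np.sin(np.deg2rad(a))])).round(1))
print('collar', [wproj(s,c,T(p,[.012,.019*np.cos(a),.105+.019*np.sin(a)])).round(1).tolist() for a in(0,np.pi/2,np.pi)])
```

```text
[ 0.59031705  0.04942615 -0.01493367] [[1.9, 0.2], [-1.2, -18.8], [-1.1, -0.9], [0.7, -0.3], [-1.7, -0.3], [1.5, 3.4], [-1.0, 2.0], [1.0, -0.3]]
0.026 10 [274.2 174.5]
0.026 70 [285.5 177.4]
0.026 130 [301. 177.]
0.026 190 [304.1 173.9]
0.012 10 [273.8 186.9]
0.012 70 [285.  190.2]
0.012 130 [300.4 189.6]
0.012 190 [303.4 185.9]
collar [[271.9, 186.1], [290.8, 190.9], [305.5, 186.6]]
```

Call:
send_rows --commands '[{"rx":0,"ry":0.8,"rz":0,"x":0,"y":0,"z":0,"jaw":0.8},{"rx":0,"ry":0.8,"rz":0,"x":0,"y":0,"z":0,"jaw":0.8},{"rx":0,"ry":0.9,"rz":0,"x":0,"y":0,"z":0,"jaw":0.8},{"rx":0,"ry":0.84,"rz":0,"x":0,"y":0,"z":0,"jaw":0.8},{"rx":0,"ry":0,"rz":0,"x":-0.83,"y":-0.07,"z":0,"jaw":0.8}]'

```text
time_s: 11.98
ee_pos: [0.6129, 0.1042, 0.258]
orientation: [0.697, -0.695, 0.124, 0.125]
force: [-0.8, -0.1, -0.9]
grip_width: 0.0697
```

Call:
send_rows --commands '[{"rx":0,"ry":0,"rz":0,"x":0,"y":0,"z":0.7,"jaw":0.8},{"rx":0,"ry":0,"rz":0,"x":0,"y":0,"z":0.8,"jaw":0.8},{"rx":0,"ry":0,"rz":0,"x":0,"y":0,"z":0.7,"jaw":0.8},{"rx":0,"ry":0,"rz":0,"x":0,"y":0,"z":0.5,"jaw":0.8},{"rx":0,"ry":0,"rz":0,"x":0,"y":0,"z":0,"jaw":0.8}]'

```text
time_s: 12.4
ee_pos: [0.6118, 0.08, 0.192]
orientation: [0.696, -0.696, 0.122, 0.126]
force: [-0.3, 0.2, -0.7]
grip_width: 0.0696
```

Run:
```python
from fit import *
s,c=snap('wrist','w7.png');pickle.dump((s,c),open('c7.pkl','wb'))
cv2.imwrite('pics/w7b.png',cv2.resize(c['image'][:,:,::-1],(800,600),interpolation=cv2.INTER_CUBIC))
print(s['time_s'],s['ee_pos'],s['orientation'])
R=Ro.from_quat(s['orientation']).as_matrix();B=np.array([.614,.0497,.105])
print('to go',R.T@(B+.019*R[:,2]-s['ee_pos'])/.025,R.round(3).tolist())
c=imaging.capture('side')
cv2.imwrite('pics/d7b.png',cv2.resize(c['image'][60:260,130:396,::-1],(800,600),interpolation=cv2.INTER_CUBIC))
```

```text
12.4 [0.61184193 0.0800234  0.1920046 ] [ 0.69638953 -0.69600354  0.12175567  0.12568314]
to go [-0.06022684 -0.10621234  4.444486  ] [[0.002, -1.0, -0.005], [-0.939, 0.0, -0.345], [0.345, 0.006, -0.939]]
```

View pics/w7b.png

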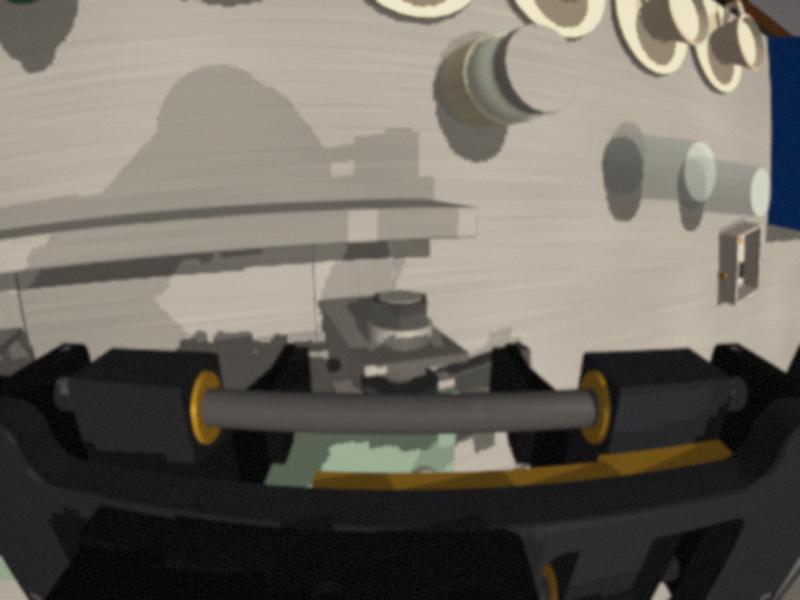

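View pics/d7b.png

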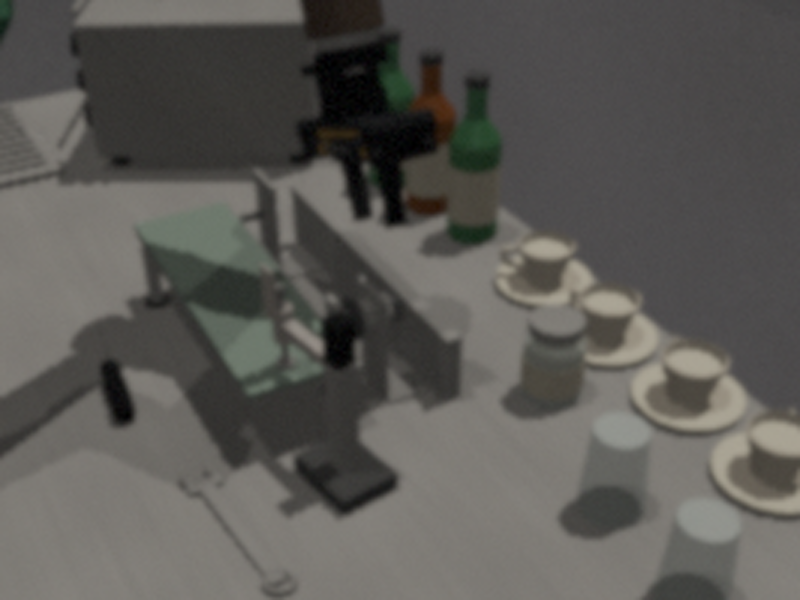

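Run:
```python
from fit import *
s,c=pickle.load(open('c7.pkl','rb'))
p=[.590,.0497,0]
for xx in(.026,.012):
  for a in(70,130): print(xx,a,wproj(s,c,T(p,[xx,.01732*np.cos(np.deg2rad(a)),.105+.01732*np.sin(np.deg2rad(a))])).round(1))
print('rail',wproj(s,c,T(p,[.055,-.06,.085])),wproj(s,c,T(p,[.075,-.06,.085])))
i=cv2.imread('pics/w7.png')[120:230,210:330];i=cv2.resize(i,None,fx=6,fy=6,interpolation=cv2.INTER_CUBIC)
for t in range(0,120,10):
    cv2.putText(i,str(210+t),(t*6,10),0,.35,(0,0,255),1);cv2.line(i,(t*6,12),(t*6,18),(0,0,255),1)
for t in range(10,110,10): cv2.putText(i,str(120+t),(8,t*6+4),0,.35,(0,0,255),1);cv2.line(i,(0,t*6),(6,t*6),(0,0,255),1)
cv2.imwrite('pics/z7.png',i[:600])
```

```text
0.026 70 [255.  195.5]
0.026 130 [272.5 192.6]
0.012 70 [255.  211.5]
0.012 130 [272.3 208.1]
rail [304.60459337 151.28433486] [305.15895889 131.36452296]
```

View pics/z7.png

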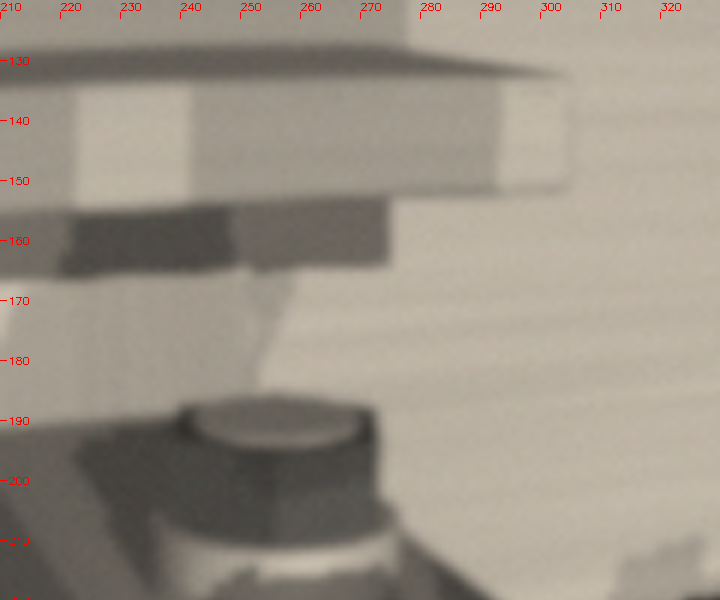

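Call:
send_rows --commands '[{"rx":0,"ry":0,"rz":0,"x":-0.05,"y":-0.12,"z":0.7,"jaw":0.8},{"rx":0,"ry":0,"rz":0,"x":0,"y":0,"z":0.7,"jaw":0.8},{"rx":0,"ry":0,"rz":0,"x":0,"y":0,"z":0.6,"jaw":0.8},{"rx":0,"ry":0,"rz":0,"x":0,"y":0,"z":0.5,"jaw":0.8},{"rx":0,"ry":0,"rz":0,"x":0,"y":0,"z":0.4,"jaw":0.8}]'

```text
time_s: 12.92
ee_pos: [0.6173, 0.0581, 0.1263]
orientation: [0.697, -0.696, 0.123, 0.122]
force: [0.1, 0.7, -0.5]
grip_width: 0.0698
```

Call:
send_rows --commands '[{"rx":0,"ry":0,"rz":0,"x":0,"y":0,"z":0.4,"jaw":0.8},{"rx":0,"ry":0,"rz":0,"x":0,"y":0,"z":0.4,"jaw":0.8},{"rx":0,"ry":0,"rz":0,"x":0,"y":0,"z":0.4,"jaw":0.8},{"rx":0,"ry":0,"rz":0,"x":0,"y":0,"z":0.2,"jaw":0.8},{"rx":0,"ry":0,"rz":0,"x":0,"y":0,"z":0,"jaw":0.8}]'

```text
time_s: 13.33
ee_pos: [0.6159, 0.0454, 0.0916]
orientation: [-0.696, 0.696, -0.123, -0.124]
force: [-0.6, 0.3, -0.1]
grip_width: 0.0694
```

Run:
```python
from fit import *
s,c=snap('wrist','w8.png')
cv2.imwrite('pics/w8b.png',cv2.resize(c['image'][:,:,::-1],(800,600),interpolation=cv2.INTER_CUBIC))
print(s['time_s'],s['ee_pos'],s['orientation'],s['force'])
R=Ro.from_quat(s['orientation']).as_matrix();B=np.array([.6145,.0497,.105])
print('to go',R.T@(B+.019*R[:,2]-s['ee_pos'])/.025,R.round(3).tolist())
```

```text
13.3333 [0.61590342 0.04536938 0.09162987] [-0.69620049  0.6963135  -0.12257422 -0.12420931] [-0.56312752  0.25474433 -0.09084709]
to go [0.02109685 0.05743658 0.1983679 ] [[0.0, -1.0, -0.002], [-0.939, 0.001, -0.344], [0.344, 0.002, -0.939]]
```

View pics/w8b.png

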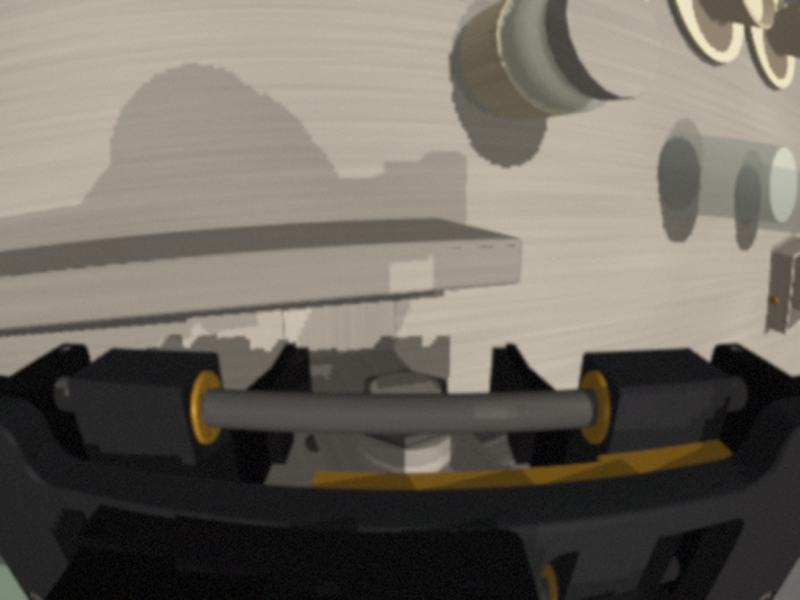

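Call:
send_rows --commands '[{"rx":0,"ry":0,"rz":0,"x":0.02,"y":0.03,"z":0.2,"jaw":0.8},{"rx":0,"ry":0,"rz":0,"x":0,"y":0,"z":0,"jaw":0.6},{"rx":0,"ry":0,"rz":0,"x":0,"y":0,"z":0,"jaw":0.5},{"rx":0,"ry":0,"rz":0,"x":0,"y":0,"z":0,"jaw":0.45},{"rx":0,"ry":0,"rz":0,"x":0,"y":0,"z":0,"jaw":0.43}]'

```text
time_s: 13.8
ee_pos: [0.6161, 0.0441, 0.0887]
orientation: [0.696, -0.696, 0.123, 0.123]
force: [0.2, 0.6, -0.1]
grip_width: 0.0507
```

Run:
```python
from fit import *
s=env.observe()
print(s['time_s'],s['ee_pos'],s['orientation'],s['force'],s['grip_width'])
R=Ro.from_quat(s['orientation']).as_matrix();B=np.array([.6145,.0497,.105])
print('to go',R.T@(B+.019*R[:,2]-s['ee_pos'])/.025,R.round(3).tolist())
```

```text
13.8 [0.61610013 0.04407577 0.08867365] [ 0.69636326 -0.69631029  0.12318768  0.12269877] [ 0.19825595  0.57899762 -0.14551023] 0.05067532847538495
to go [0.01226706 0.06352526 0.06934707] [[-0.0, -1.0, 0.001], [-0.94, -0.0, -0.342], [0.342, -0.001, -0.94]]
```

Call:
send_rows --commands '[{"rx":0,"ry":0,"rz":0,"x":0.01,"y":0.06,"z":0.06,"jaw":0.4},{"rx":0,"ry":0,"rz":0,"x":0,"y":0,"z":0,"jaw":0.3},{"rx":0,"ry":0,"rz":0,"x":0,"y":0,"z":0,"jaw":0},{"rx":0,"ry":0,"rz":0,"x":0,"y":0,"z":0,"jaw":0},{"rx":0,"ry":0,"rz":0,"x":0,"y":0,"z":0,"jaw":0}]'

```text
time_s: 14.22
ee_pos: [0.6141, 0.0419, 0.0874]
orientation: [-0.696, 0.696, -0.123, -0.124]
force: [-0.3, -5.0, 1.5]
grip_width: 0.0296
```

Call:
send_rows --commands '[{"rx":0,"ry":0,"rz":0,"x":0,"y":0,"z":0,"jaw":0},{"rx":0,"ry":0,"rz":0,"x":0,"y":0,"z":0,"jaw":0},{"rx":0,"ry":0,"rz":0,"x":0,"y":0,"z":0,"jaw":0}]'

```text
time_s: 14.47
ee_pos: [0.6141, 0.0419, 0.0874]
orientation: [-0.696, 0.696, -0.123, -0.124]
force: [1.3, -5.0, 1.0]
grip_width: 0.0293
```

Run:
```python
from fit import *
s=env.observe()
print(s['time_s'],s['ee_pos'],s['orientation'],s['force'],s['wrist_torque'],s['grip_width'])
R=Ro.from_quat(s['orientation']).as_matrix();B=np.array([.6145,.0497,.105])
print('to go',R.T@(B+.019*R[:,2]-s['ee_pos'])/.025,R.round(3).tolist())
```

```text
14.4667 [0.6140921  0.04190812 0.08737876] [-0.69604987  0.69635463 -0.12327803 -0.12412627] [ 1.27682279 -5.01951743  1.03267154] [-0.91527283 -0.17986142  0.19269384] 0.02925027985848304
to go [-0.04978979 -0.01533902 -0.00909434] [[-0.0, -1.0, -0.001], [-0.939, 0.001, -0.344], [0.344, 0.001, -0.939]]
```

Call:
send_rows --commands '[{"rx":0,"ry":-0.3,"rz":0,"x":0.0,"y":0,"z":0,"jaw":0},{"rx":0,"ry":-0.5,"rz":0,"x":-0.02,"y":0,"z":0,"jaw":0},{"rx":0,"ry":-0.5,"rz":0,"x":-0.03,"y":0,"z":0,"jaw":0},{"rx":0,"ry":-0.5,"rz":0,"x":-0.04,"y":0,"z":0,"jaw":0},{"rx":0,"ry":-0.5,"rz":0,"x":-0.04,"y":0,"z":0,"jaw":0}]'

```text
time_s: 14.88
ee_pos: [0.6141, 0.0464, 0.0863]
orientation: [0.706, -0.706, 0.038, 0.038]
force: [-0.1, -2.6, 0.2]
grip_width: 0.0294
```

```bash
cat > st.py <<'E'
from fit import *
s=env.observe()
print(s['time_s'],s['ee_pos'],s['force'].round(1),s['wrist_torque'].round(2),s['grip_width'])
R=Ro.from_quat(s['orientation']).as_matrix();B=np.array([.6145,.0484,.105])
print('to go',R.T@(B+.019*R[:,2]-s['ee_pos'])/.025,'lean(+ = body to +y)',np.arctan2(-R[1,2],-R[2,2]),R.round(3).tolist())
E
python3 st.py
```

```text
14.8833 [0.61412251 0.04640354 0.08634527] [-0.1 -2.6  0.2] [-0.89  0.08  0.07] 0.029439404210354493
to go [ 0.00010405 -0.01494931  0.00954653] lean(+ = body to +y) 0.106743135996774 [[0.001, -1.0, -0.0], [-0.994, -0.001, -0.107], [0.107, 0.0, -0.994]]
```

Call:
send_rows --commands '[{"rx":0,"ry":-0.5,"rz":0,"x":-0.03,"y":0,"z":0,"jaw":0},{"rx":0,"ry":-0.6,"rz":0,"x":-0.04,"y":0,"z":0,"jaw":0},{"rx":0,"ry":-0.6,"rz":0,"x":-0.05,"y":0,"z":0,"jaw":0},{"rx":0,"ry":-0.6,"rz":0,"x":-0.05,"y":0,"z":0,"jaw":0},{"rx":0,"ry":-0.5,"rz":0,"x":-0.04,"y":0,"z":0,"jaw":0}]'

```text
time_s: 15.3
ee_pos: [0.6142, 0.0519, 0.0866]
orientation: [0.704, -0.704, -0.066, -0.066]
force: [-1.5, -0.5, 0.4]
grip_width: 0.0299
```

Call:
send_rows --commands '[{"rx":0,"ry":-0.4,"rz":0,"x":-0.03,"y":0,"z":0,"jaw":0},{"rx":0,"ry":0,"rz":0,"x":0,"y":0,"z":0,"jaw":0},{"rx":0,"ry":0,"rz":0,"x":0,"y":0,"z":0,"jaw":0}]'

```text
time_s: 15.55
ee_pos: [0.6142, 0.0526, 0.0867]
orientation: [-0.702, 0.703, 0.08, 0.08]
force: [-1.7, 2.0, 2.3]
grip_width: 0.0295
```

```bash
python3 st.py
python3 - <<'E'
from fit import *
for n,r in(('scene',(180,270,260,360)),('side',(130,230,190,323))):
    c=imaging.capture(n);pickle.dump(c,open(f'c9{n}.pkl','wb'));cv2.imwrite(f'pics/{n}9.png',c['image'][:,:,::-1])
    cv2.imwrite(f'pics/{n}9b.png',cv2.resize(c['image'][r[0]:r[1],r[2]:r[3],::-1],None,fx=6,fy=6,interpolation=cv2.INTER_CUBIC))
E
```

```text
15.55 [0.61416139 0.05256488 0.08669647] [-1.7  2.   2.3] [-0.1   0.67  0.16] 0.029511707564451237
to go [-0.00171758 -0.01325177  0.00914068] lean(+ = body to +y) -0.22601602929922027 [[-0.0, -1.0, -0.0], [-0.975, 0.0, 0.224], [-0.224, 0.0, -0.975]]
```

View pics/scene9b.png

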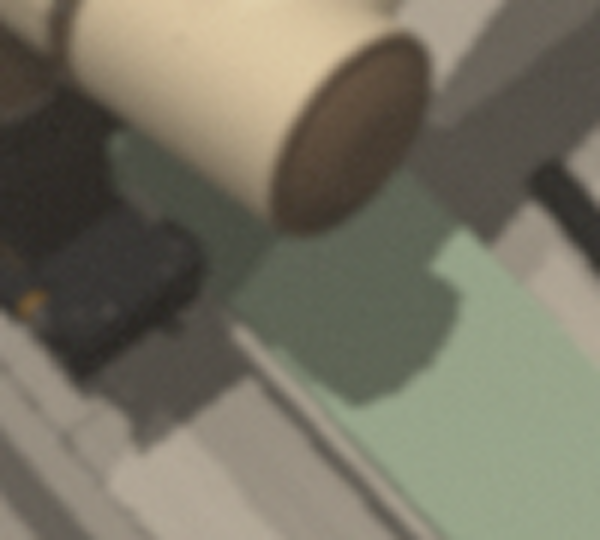

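View pics/side9b.png

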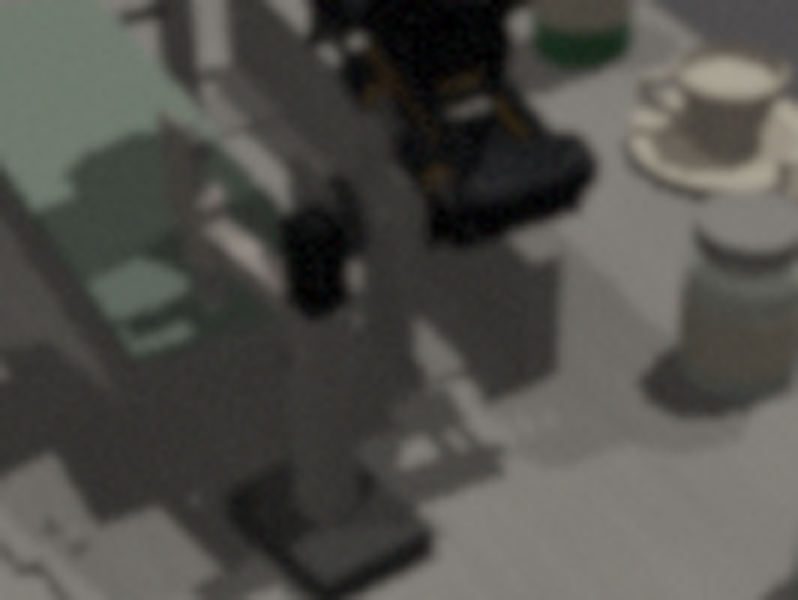

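Call:
send_rows --commands '[{"rx":0,"ry":-0.13,"rz":0,"x":-0.01,"y":0,"z":0,"jaw":0},{"rx":0,"ry":-0.1,"rz":0,"x":-0.01,"y":0,"z":0,"jaw":0},{"rx":0,"ry":0,"rz":0,"x":0,"y":0,"z":0,"jaw":0},{"rx":0,"ry":0,"rz":0,"x":0,"y":0,"z":0,"jaw":0},{"rx":0,"ry":0,"rz":0,"x":0,"y":0,"z":0,"jaw":0}]'

```text
time_s: 16.07
ee_pos: [0.6142, 0.053, 0.0868]
orientation: [0.702, -0.701, -0.088, -0.088]
force: [-3.9, 1.7, 3.6]
grip_width: 0.0296
```

```bash
python3 st.py
python3 - <<'E'
from fit import *
c=imaging.capture('side');i=c['image'][:,:,::-1].copy();cv2.imwrite('pics/side10.png',i)
p=[.590,.0490,0]
# pixel rows expected: low vs level
for z in(.0895-.0005,.1): print('front -y corner',z,proj(c,T(p,[-.17,-.05,z])).round(1),'rear',proj(c,T(p,[-.05,-.05,z])).round(1))
a=cv2.imread('pics/d1.png')[150:210,190:260];b=i[150:210,190:260]
o=np.hstack([cv2.resize(cv2.convertScaleAbs(q,alpha=1.8),None,fx=5.6,fy=5.6,interpolation=cv2.INTER_CUBIC) for q in(a,b)])
cv2.imwrite('pics/cmp.png',o); print(o.shape)
w_=imaging.capture('wrist');cv2.imwrite('pics/w10b.png',cv2.resize(w_['image'][:,:,::-1],(800,600)))
E
```

```text
16.0667 [0.6141761  0.05299055 0.08676319] [-3.9  1.7  3.6] [-0.02  0.97  0.26] 0.029593177723801815
to go [-0.00287876 -0.01264627  0.00777232] lean(+ = body to +y) -0.25042615917833866 [[0.0, -1.0, -0.0], [-0.969, -0.0, 0.248], [-0.248, 0.0, -0.969]]
front -y corner 0.089 [[212.5 191. ]] rear [[247.8 179.6]]
front -y corner 0.1 [[212.1 188.2]] rear [[247.7 176.8]]
(336, 784, 3)
```

View pics/cmp.png

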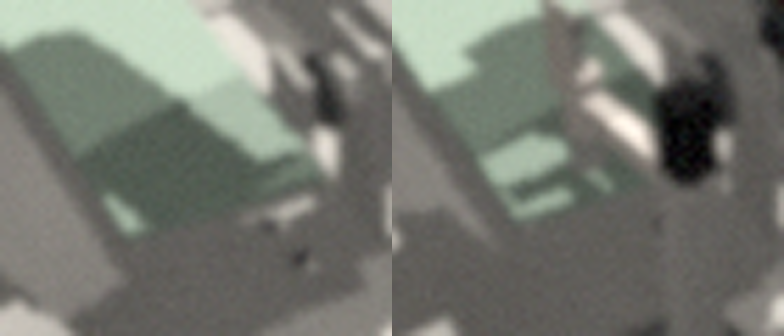

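View pics/w10b.png

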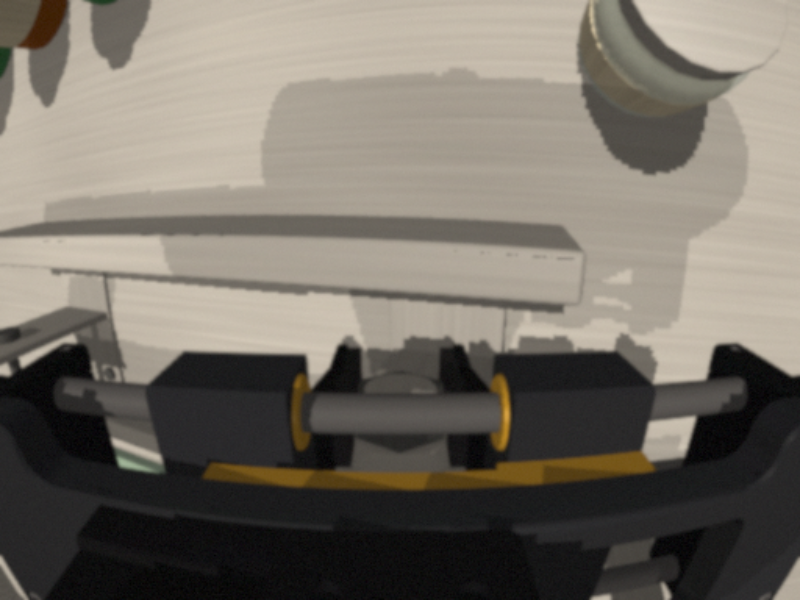

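```bash
python3 st.py
python3 - <<'E'
from plant import env
print(env.job_done()); s=env.observe(); print(s['time_s'],s['force'],s['grip_width'],s['ee_pos'])
E
```

```text
16.1667 [0.61417266 0.0530092  0.0867621 ] [-4.1  2.7  4.5] [0.06 1.03 0.21] 0.02971754160221435
to go [-0.00215838 -0.01278663  0.00754493] lean(+ = body to +y) -0.250416046049985 [[0.0, -1.0, -0.0], [-0.969, -0.0, 0.248], [-0.248, 0.0, -0.969]]
the job is handed in; nothing more can be done
None
the job is handed in; nothing more can be done
```

The job is handed in at 16.2 s of the 54 s allowed. The shelf is raised to level as far as I could measure, but I never read the gauge's pointer.

**What I did**
- I picked up the gauge and stood it on the counter off the shelf's free end, with its foot on the glass. From the tool pose, the foot is about 5 mm from the shelf_end point. I then let go and moved clear.
- I leaned the gripper 0.35 rad and reached down behind the bracket. I gripped the bolt head clear of the collar and turned it by about 0.60 rad. The gripper is still holding it.

**What the last checks showed**
- **Bolt turn:** the gripper leans -0.250 rad, the stated angle for level.
- **Grip:** the fingers are 29.7 mm apart on a 30 mm head, and the wrist picture shows the head centred between them.
- **Shelf height:** in the side camera the free-end corner rose about 3.0 px, against 2.8 px expected for level.
- **Gauge:** in the side picture taken 0.024 rad of bolt turn before the end, it stands upright and clear of the robot.

**What I could not confirm**
- **Pointer:** the pictures are too coarse and partly blocked, so "level" rests on the bolt angle and the glass edge.
- **Sideways force:** there is a small one of about 4 N along x at the fingers (6 to 7 N in all at the wrist). I put it down to the grip being slightly strained on the bolt and did not correct it.
- **Verdict:** the hand-in gave none, and nothing could be measured after it.

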